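Load the sprung paint carrier and lock it for transport

TASK

Pack the raspberry-coloured paint carrier: slide its yellow transport lock open, take the two used-up black-lidded pots off the sprung tray into the grey empties box, and stand every filled paint pot from the table upright on the tray. Only when all of them stand on the raised, still uncaught tray, press the loaded tray down until the catch holds it there by itself. Then slide the transport lock fully home again, leaving the other things on the table where they are.

Things in the scene. Friction and masses are not known exactly. Their poses are not given: they have to be found in the camera images.
- pot_red: one of the filled paint pots, red body and red lid with a pale disc on top: upright round pot 54 mm in diameter, 64 mm tall (the lid, its top 16 mm, is 51 mm in diameter), about 0.15 to 0.26 kg; two to four of the four colours are present. Origin: centre of its underside, z up along its axis
- pot_yellow: one of the filled paint pots, yellow body and yellow lid with a pale disc on top: upright round pot 54 mm in diameter, 64 mm tall (the lid, its top 16 mm, is 51 mm in diameter), about 0.15 to 0.26 kg; two to four of the four colours are present. Origin: centre of its underside, z up along its axis
- pot_blue: one of the filled paint pots, blue body and blue lid with a pale disc on top: upright round pot 54 mm in diameter, 64 mm tall (the lid, its top 16 mm, is 51 mm in diameter), about 0.15 to 0.26 kg; two to four of the four colours are present. Origin: centre of its underside, z up along its axis
- pot_green: one of the filled paint pots, green body and green lid with a pale disc on top: upright round pot 54 mm in diameter, 64 mm tall (the lid, its top 16 mm, is 51 mm in diameter), about 0.15 to 0.26 kg; two to four of the four colours are present. Origin: centre of its underside, z up along its axis
- used_a: one of the two used-up pots: clear body, black lid, same size as the others (54 mm diameter, 64 mm tall), about 0.06 kg. Starts upright on the carrier's tray. Origin: centre of its underside, z up along its axis
- used_b: one of the two used-up pots: clear body, black lid, same size as the others (54 mm diameter, 64 mm tall), about 0.06 kg. Starts upright on the carrier's tray. Origin: centre of its underside, z up along its axis
- empties: open grey box for empties, fixed to the table: 180 mm (its x) by 120 mm (its y) outside, walls 5 mm thick and 50 mm tall, floor 5 mm. Origin: centre of its underside
- carrier: raspberry open carrier, fixed to the table, 236 x 236 mm, walls 12 mm thick, rim 90 mm above the table. Origin: centre of its underside; x and y along its sides. On its +y side a grey rail (to y = 166 mm, top 88 mm high) with the yellow transport lock; on its -y side the catch: grey housing and orange tab (to y = -155 mm, 90 mm high)
- tray (a point): centre of the upper face of the carrier's wooden lift tray, 206 x 206 mm, level, axes as the carrier's; it rises and sinks straight, without tilting. 75 mm above the table when up, so the rim stands 15 mm above it
- lift (a joint): how far the tray has sunk, m: 0 up, 0.046 bottom stop. Sprung: stays up below 2 N, then sinks about 1 mm per 0.3 N (5 to 26 mm under the pots). Past 0.021 the catch rubs, up to 4 N more; past 0.040 it snaps over the tray and holds it at about 0.040. That takes 18 N in all, pots' weight included: push on a standing pot's lid or the bare tray. Blocked at about 0.001 unless the lock is open
- lock (a joint): position of the transport lock, m: 0 locked (end stop, red mark, carrier's -x end), 0.060 open (end stop, green mark, +x end). Slides along the carrier's x with 2 N of friction, stays where left, starts at 0 to 0.012. Below 0.035 its hidden bolt blocks the tray, whether up or caught; it cannot close on a half-sunk tray
- lock_top (a point): centre of the top of the yellow lock grip: a block 14 mm along the carrier's x, 36 mm along its y, standing 38 mm above the rail; this point is 126 mm above the table. It may be pinched across its 14 mm or pushed; axes as the carrier's
- catch (a joint): how far the catch is pushed out (carrier's -y), m: 0 at rest, 0.007 while the tray is pushed past it, back to 0 once it has snapped over the tray. Pulling its orange tab out 8 mm or more (about 4 N) lets a caught tray up again
- catch_top (a point): centre of the top of the orange catch tab (30 mm along the carrier's x, 10 mm along its y), 90 mm above the table
- tape: roll of tan tape, lying flat, 84 mm diameter, 24 mm tall; a bystander, to be left alone. Origin: centre of its underside
- glue: white glue bottle, 56 mm diameter, 130 mm tall; a bystander, to be left alone. Origin: centre of its underside
- varnish: amber jar with white lid, 64 mm diameter, 90 mm tall; a bystander, to be left alone. Origin: centre of its underside
- brush: paint brush, 200 mm long, lying; a bystander, to be left alone. Origin: centre of its underside

How it is judged:
By the outcome, as a careful person would: the job done as asked, in the order asked, and still so for the second after the job is handed in, with the robot touching nothing.
Of pot_red, pot_yellow, pot_blue, pot_green only 2 to 4 are there at a start; the rules pass over those that are not, and their reading is None.
At some moment in a run one of pot_red, pot_yellow, pot_blue, pot_green may be knocked a few centimetres aside while the robot is not near it.
It also fails if it takes over 210 s, if anything falls off the work surface, if the arm or the gripper's body presses on something with over 40 N, if the wrist force passes 120 N, or if a joint passes its speed limit or range.

ROBOT

A 6-joint arm with a two-finger parallel gripper is mounted at the origin on the work surface. World frame = base frame: x ahead of the robot, y to its left, z up, the work surface at z = 0. Lengths are in m, angles in rad, forces in N, time in s.
With the tool pointing down it reaches from about 0.35 to 0.775 m from the base axis. Payload 7.3 kg.
Tool frame: the origin (TCP) lies midway between the tips of the shut fingers; the grasp point (between the pads) lies 19 mm behind it; z points along the fingers, y is the direction in which the jaws open and shut (so a half turn about z gives the same grasp; the last joint's range is limited). The gripper opens to 92 mm and grips with 3 to 60 N. Pads are 19 mm wide; open, the fingers measure 130 mm over their backs; the gripper's body (75 mm by 190 mm) begins 47 mm behind the grasp point.
Start: joints at [-1.247, 0.342, 1.524, -0, 1.275, -0.146], TCP at [0.238, -0.468, 0.227] pointing down, gripper open.
Joint ranges: [-2.53, 2.53], [-0.77, 2.02], [0.04, 2.7], [-1, 4.14], [0.28, 2.66], [-3.11, 3.11]. Speed limits (rad/s): [2.57, 2.57, 3.14, 3.14, 3.14, 3.14].

INTERFACE

Orientations are given as [roll, pitch, yaw] about the fixed x, y, z axes, in that order (R = Rz(yaw) Ry(pitch) Rx(roll)).
In Python, from cell import robot gives the robot as it stands.
- The arm moves only by the tool step_arm, never from a script. Its argument "moves" is a list that holds one entry, the list of rows, each a list of 4 numbers: the shift along the tool's x, y, z in m, then the turn about the tool's z in rad. In form: [[[dx, dy, dz, roll], ...]]. A call has 1 to 8 rows; each row shifts and turns the commanded pose from where the row before left it, along the tool's axes as they then stand; what a row does not reach is not made up. A row lasts 1/12 s, in which the tool goes at most 41.7 mm and 7.16 degrees, less where a joint would pass 70% of its speed; a pose out of reach is approached as far as the arm can. A call with a gripper value outside its range is refused whole. "hand" is the opening, from 0 (shut) to 1 (fully open), set as the call begins (left out, the last holds). The fingers move at their own pace and stop on an object; "force" is the grip in N (left out, the last holds). Time passes only in rows, so rows that do not move let the fingers close. It gives the time, the measured TCP pose, the force and the opening at its end, in the units of the state.
- robot.observe(): the state, without advancing time (a new reading comes with each control period).
- robot.read_camera(name): name is "scene" or "side" or "wrist"; returns a dict with "frame" (420x560x3 uint8, red, green, blue), "fovy" (degrees; the focal length in pixels is half the picture's height over the tangent of half this angle, whatever the lens; pixels are square), "cx", "cy" (the principal point, pixels), "k1" (the pictures are not rectified: a ray, as slopes to the right and down, at radius r is drawn at 1 + k1 r^2 times it, then the intrinsics apply), "R" (3x3) and "t" (3): a world point X has camera coordinates R X + t. Camera axes: x right, y down, z forward; pixel columns grow to the right and rows downward; lengths in m; the calibration is good to about 2 mm. A picture is of the moment at which its call begins. There is no depth.
- robot.hand_in(): hands the job in, once; it reports no verdict.
The state is a dict: "time": time; "qpos": joint angles; "qvel": joint speeds; "joint_efforts": joint torques, N m; "tool_pos": TCP position; "tool_rot": TCP orientation; "contact_force": force on the tool from outside, world axes, zero at the start; "torque": the same for the moment, N m; "opening": finger opening in m.
Only numpy, scipy, OpenCV 4.12 (cv2) and the standard library are available. Lean on these libraries where they do the work, as an engineer would, in place of code of your own. Each camera call takes 0.05 s, during which the arm holds its last target.

## Working session

There is one attempt and no reset: what is moved stays moved. The work goes in short steps, Python scripts to look and compute and a tool call to move; the robot and the scene stay as the last step left them, time stands still between calls to the robot, and variables do not carry over. Pictures are saved under pics/ and viewed, and the job is handed in when it is done.

Besides the shell and the picture viewer there is one more tool, called after "Emit:" as name(argument=value, ...), one argument or row to a line, values as JSON. step_arm: Moves the arm, as the interface text tells. Its arguments: {"type":"object","properties":{"moves":{"type":"array","items":{"type":"array","items":{"type":"array","items":{"type":"number"}}}},"hand":{"type":"number"},"force":{"type":"number"}},"required":["moves"]}

```bash
ls; mkdir -p pics
cat > h.py <<'E'
import numpy as np, cv2
from cell import robot
def snap(name,fn):
    c=robot.read_camera(name); cv2.imwrite('pics/'+fn,c['frame'][:,:,::-1]); np.save('pics/'+fn+'.npy',{k:v for k,v in c.items()},allow_pickle=True); return c
def load(fn): return np.load('pics/'+fn+'.npy',allow_pickle=True).item()
def K(c):
    f=c['frame'].shape[0]/2/np.tan(np.radians(c['fovy'])/2)
    return np.array([[f,0,c['cx']],[0,f,c['cy']],[0,0,1]])
D=lambda c:np.array([c['k1'],0,0,0,0.])
def ray(c,u,v):
    p=cv2.undistortPoints(np.array([[[u,v]]],float),K(c),D(c))[0,0]
    R=np.array(c['R']);t=np.array(c['t']); return -R.T@t, R.T@np.array([p[0],p[1],1])
def at(c,u,v,z):
    o,d=ray(c,u,v); return o+d*(z-o[2])/d[2]
def proj(c,X):
    R=np.array(c['R']);t=np.array(c['t'])
    return cv2.projectPoints(np.array(X,float).reshape(-1,1,3),cv2.Rodrigues(R)[0],t,K(c),D(c))[0][:,0]
def crop(fn,x0,y0,w,h,s,out):
    im=cv2.imread('pics/'+fn)[y0:y0+h,x0:x0+w]; cv2.imwrite('pics/'+out,cv2.resize(im,None,fx=s,fy=s,interpolation=cv2.INTER_CUBIC))
E
python3 - <<'E'
from h import *
for n in ('scene','side','wrist'):
    c=snap(n,n+'0.png'); print(n,c['fovy'],c['k1'],-np.array(c['R']).T@c['t'])
s=robot.observe(); print(s['tool_pos'],s['tool_rot'],s['time'],s['opening'])
E
```

```text
pics
scene 52.81212348475044 -0.03623726670619081 [ 0.98060585 -0.47886139  0.98056437]
side 51.8791214030627 -0.05619659720107948 [0.01734821 0.780581   0.6571751 ]
wrist 71.57870873048438 -0.04641356252118001 [ 0.31050974 -0.4312263   0.38535879]
[ 0.23759318 -0.46784859  0.22623487] [-3.14052811e+00 -1.61758371e-04  4.69769341e-01] 0.15 0.09180474772555121
```

View pics/scene0.png

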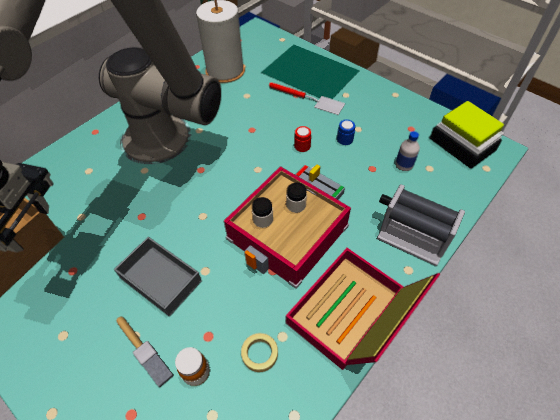

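View pics/side0.png

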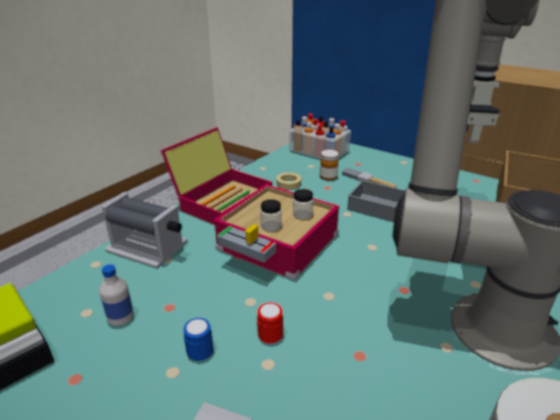

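View pics/wrist0.png

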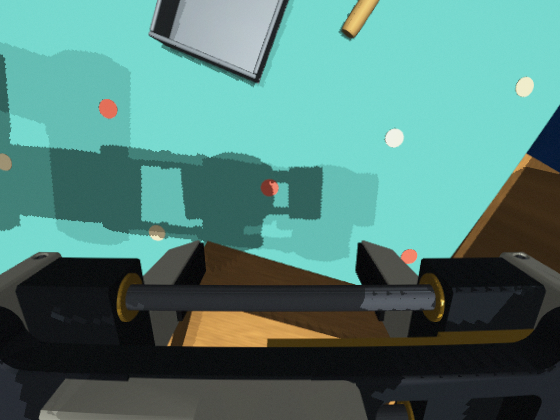

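Scene shows carrier around (288,222), red pot (303,138), blue pot (346,131), empties box (157,275), lock at (314,172). Only two filled pots are seen. I'll enlarge the view.

Run:
```python
from h import *
crop('scene0.png',215,115,160,170,3.5,'s0a.png'); crop('side0.png',170,160,190,200,3,'sd0a.png'); crop('scene0.png',105,230,110,90,5,'s0b.png')
```

```text
(no output)
```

View pics/s0a.png

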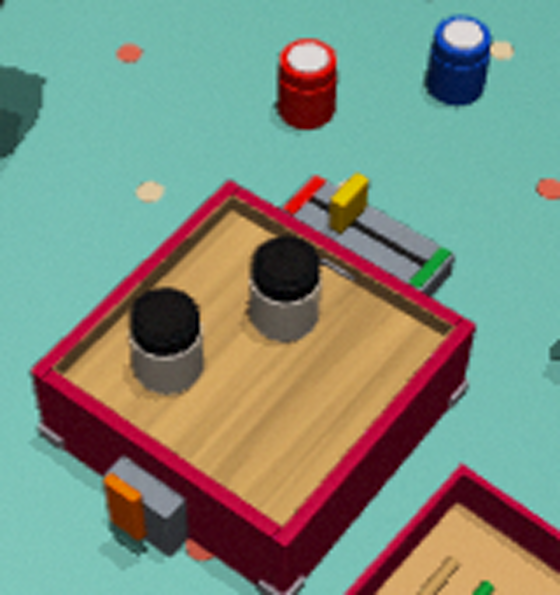

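View pics/sd0a.png

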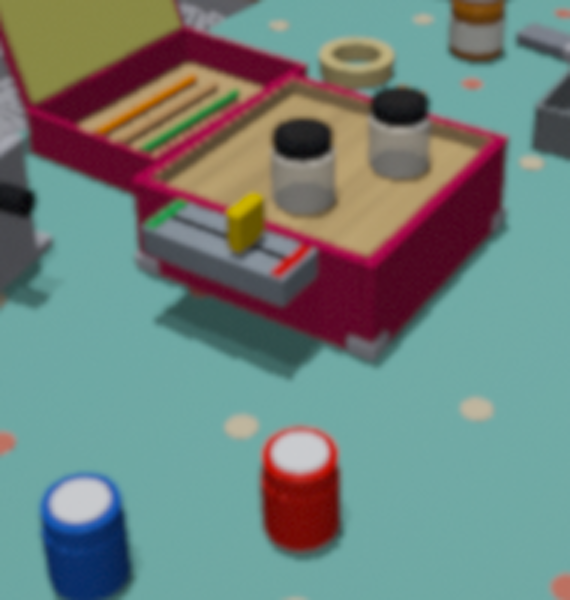

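View pics/s0b.png

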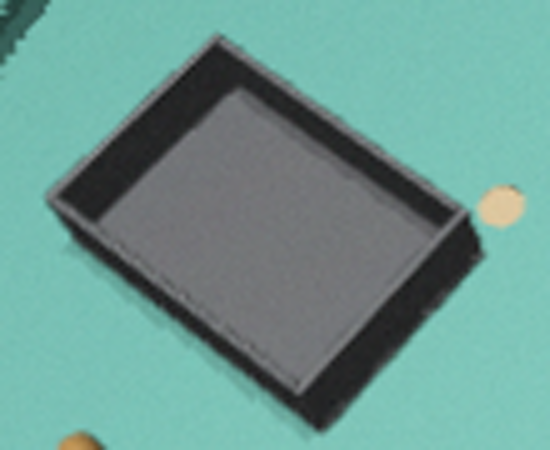

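```bash
cat >> h.py <<'E'
def sq(P,w,h):
    # P: corners order (-x,+y),(+x,+y),(+x,-y),(-x,-y) best rigid fit
    L=np.array([[-w,h],[w,h],[w,-h],[-w,-h]])/2; P=np.array(P)[:,:2]
    c=P.mean(0); z=((P-c)@[1,1j]); l=L@[1,1j]; a=np.angle((z*l.conj()).sum())
    rot=np.exp(1j*a); print('centre',c,'yaw',a,'res mm',np.abs(z-l*rot)*1e3); return c,a
E
python3 - <<'E'
from h import *
c=load('scene0.png'); s=load('side0.png')
A=lambda p:(215+p[0]/3.5-.35,115+p[1]/3.5-.35)
S=lambda p:(170+p[0]/3-.33,160+p[1]/3-.33)
B=lambda p:(105+p[0]/5-.4,230+p[1]/5-.4)
cc,a=sq([at(c,*A(p),.09) for p in [(230,182),(473,325),(283,543),(35,372)]],.236,.236)
cs,a2=sq([at(s,*S(p),.09) for p in [(371,262),(136,178),(290,75),(507,140)]],.236,.236)
sq([at(c,*B(p),.05) for p in [(217,36),(468,212),(300,393),(50,198)]],.18,.12)
print('red',at(c,*A((308,58)),.064),at(s,*S((300,452)),.064))
print('blue',at(c,*A((464,37)),.064),at(s,*S((81,500)),.064))
print('usedL',at(c,*A((166,318)),.139),at(s,*S((400,104)),.139))
print('usedR',at(c,*A((286,264)),.139),at(s,*S((302,138)),.139))
R=np.array([[np.cos(a),-np.sin(a)],[np.sin(a),np.cos(a)]])
for cam,p in((c,A((354,183))),(s,S((246,206)))):
    x=at(cam,*p,.126);print('lock',x,R.T@(x[:2]-cc))
for e in [(-.07,.139),(.07,.139)]: print(R@e+cc)
print(cc+R@[0,-.15])
E
```

```text
centre [ 5.73814671e-01 -1.83098456e-04] yaw 0.044789935774233014 res mm [3.48294215 3.68922126 5.0206883  5.03623574]
centre [ 5.70117370e-01 -4.72690094e-04] yaw 0.03447090348695872 res mm [8.8996095  4.87462555 6.71671036 5.47858607]
centre [ 0.4185101  -0.32100017] yaw 0.09011632634491368 res mm [2.22323485 2.26383626 2.52280602 3.03079539]
red [0.39524161 0.2816715  0.064     ] [0.39361462 0.27911196 0.064     ]
blue [0.48433608 0.39196427 0.064     ] [0.48001268 0.39115435 0.064     ]
usedL [ 0.5316804  -0.04779549  0.139     ] [ 0.52258774 -0.04171868  0.139     ]
usedR [0.56520279 0.04447004 0.139     ] [0.55629748 0.05246215 0.139     ]
lock [0.547935 0.147203 0.126   ] [-0.01925451  0.14839705]
lock [0.5434649 0.1420362 0.126    ] [-0.02395147  0.14343558]
[0.49766115 0.13554325]
[0.63752075 0.14181175]
[ 0.58053092 -0.15003266]
```

```bash
cat >> h.py <<'E'
import math
def go(x=None,y=None,z=None,yaw=None):
    s=robot.observe(); p=np.array(s['tool_pos']); r=s['tool_rot']; w=r[2]
    tgt=np.array([v if v is not None else q for v,q in zip((x,y,z),p)])
    turn=0 if yaw is None else -(yaw-w); w2=w if yaw is None else yaw
    d=tgt-p; X=np.array([np.cos(w2),np.sin(w2),0]);Y=np.array([np.sin(w2),-np.cos(w2),0])
    v=np.array([d@X,d@Y,-d[2]])
    print('pos',p.round(4),'rot',np.round(r,3),'t',round(s['time'],2),'open',round(s['opening'],4),'F',np.round(s['contact_force'],1),'q',np.round(s['qpos'],2))
    print('turn',round(turn,4),'rows',math.ceil(abs(turn)/.12),'| tool shift after turn',v.round(4),'rows',math.ceil(np.linalg.norm(v)/.04), '| per 8:',(v/8).round(4))
E
python3 -c "
from h import *
go(.54,.05,.26,1.61)"
```

```text
pos [ 0.2376 -0.4678  0.2262] rot [-3.141 -0.     0.47 ] t 0.15 open 0.0918 F [ 0.2  0.5 -0.2] q [-1.25  0.34  1.52  0.    1.28 -0.15]
turn -1.1402 rows 10 | tool shift after turn [ 0.5056  0.3225 -0.0338] rows 16 | per 8: [ 0.0632  0.0403 -0.0042]
```

Emit:
step_arm(
  moves=[
    [[0,0,-0.01,-0.114],[0,0,-0.01,-0.114],[0,0,-0.01,-0.114],[0,0,0,-0.114],[0,0,0,-0.114],[0,0,0,-0.114],[0,0,0,-0.114],[0,0,0,-0.114]],
  ],
)

```text
time: 0.82
tool_pos: [0.2376, -0.468, 0.2564]
tool_rot: [-3.141, -0.001, 1.387]
contact_force: [0.7, 0.0, 0.1]
opening: 0.0917
```

Emit:
step_arm(
  moves=[
    [[0,0,0,-0.114],[0,0,0,-0.114]],
  ],
)

```text
time: 0.98
tool_pos: [0.2376, -0.4679, 0.2564]
tool_rot: [-3.141, -0.001, 1.615]
contact_force: [-0.4, 0.2, 0.1]
opening: 0.0922
```

```bash
python3 -c "
from h import *
go(.54,.05,.26,1.61)"
```

```text
pos [ 0.2376 -0.4679  0.2564] rot [-3.141e+00 -1.000e-03  1.615e+00] t 0.98 open 0.0922 F [-0.4  0.2  0.1] q [-1.25  0.32  1.47  0.    1.35 -1.29]
turn 0.0054 rows 1 | tool shift after turn [ 0.5057  0.3224 -0.0036] rows 15 | per 8: [ 0.0632  0.0403 -0.0004]
```

Emit:
step_arm(
  moves=[
    [[0.0316,0.02,0,0],[0.0316,0.02,0,0],[0.0316,0.02,0,0],[0.0316,0.02,0,0],[0.0316,0.02,0,0],[0.0316,0.02,0,0],[0.0316,0.02,0,0],[0.0316,0.02,0,0]],
  ],
)

```text
time: 1.65
tool_pos: [0.3881, -0.2075, 0.2567]
tool_rot: [-3.142, 0.0, 1.609]
contact_force: [1.4, -0.6, 1.0]
opening: 0.0917
```

Emit:
step_arm(
  moves=[
    [[0.0316,0.02,0,0],[0.0316,0.02,0,0],[0.0316,0.02,0,0],[0.0316,0.02,0,0],[0.0316,0.02,0,0],[0.0316,0.02,0,0],[0.0316,0.02,0,0],[0.0316,0.02,0,0]],
  ],
)

```text
time: 2.32
tool_pos: [0.5382, 0.0515, 0.2565]
tool_rot: [-3.141, 0.0, 1.61]
contact_force: [1.1, -0.3, 0.3]
opening: 0.0922
```

```bash
python3 -c "
from h import *
go(.54,.05,.26,1.61);snap('wrist','w1.png')"
```

```text
pos [0.5382 0.0515 0.2565] rot [-3.141  0.     1.61 ] t 2.32 open 0.0922 F [ 1.1 -0.3  0.3] q [-0.05  0.35  1.43 -0.    1.36 -0.09]
turn 0.0 rows 1 | tool shift after turn [-0.0016  0.0017 -0.0035] rows 1 | per 8: [-0.0002  0.0002 -0.0004]
```

View pics/w1.png

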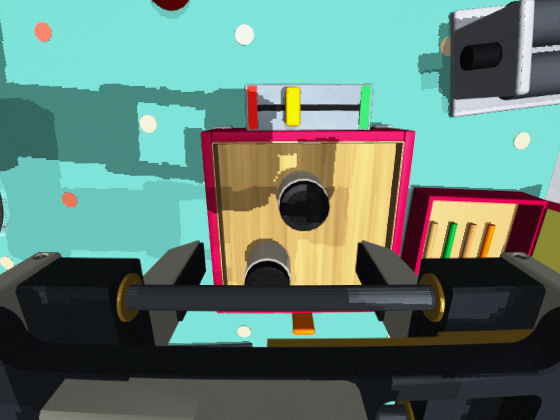

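```bash
python3 -c "
from h import *
crop('w1.png',190,70,240,170,3.3,'w1a.png')"
```

```text
(no output)
```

View pics/w1a.png

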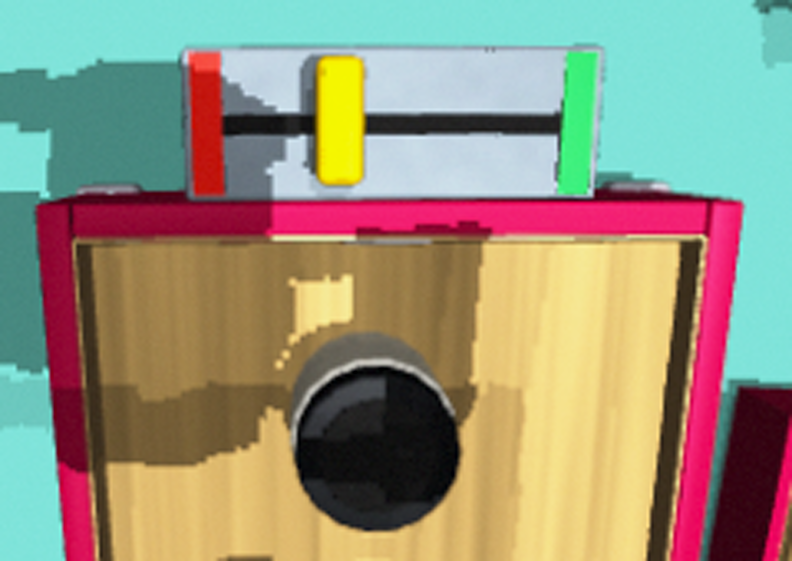

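```bash
python3 -c "
from h import *
c=load('w1.png')
W=lambda u,v:(190+u/3.3-.35,70+v/3.3-.35)
l=at(c,*W(37,205),.09);r=at(c,*W(743,203),.09);print(l,r,r-l)
a=np.arctan2(*(r-l)[[1,0]]);print('yaw',a)
m=(l+r)/2; cc=m[:2]+.118*np.array([np.sin(a),-np.cos(a)]);print('centre',cc)
R=np.array([[np.cos(a),-np.sin(a)],[np.sin(a),np.cos(a)]])
for n,p,z in(('lock',(341,121),.126),('usedR',(377,447),.139),('tabtop',((303-190)*3.3,(316-70)*3.3),.09)):
  x=at(c,*W(*p),z);print(n,x,R.T@(x[:2]-cc))
x=at(c,268,283,.139);print('usedL?',x)
go(*at(c,*W(341,121),.126)[:2],.16,np.pi/2+a)
"
```

```text
[0.44862176 0.11126086 0.09      ] [0.68285159 0.12163004 0.09      ] [0.23422983 0.01036917 0.        ]
yaw 0.04424034609607377
centre [ 0.57095534 -0.00143909]
lock [0.54628955 0.14046242 0.126     ] [-0.01836592  0.14285354]
usedR [0.56147162 0.04710082 0.139     ] [-0.00732772  0.04891185]
tabtop [ 0.57473683 -0.12365465  0.09      ] [-0.0016273  -0.12226322]
usedL? [ 0.52806875 -0.04348888  0.139     ]
pos [0.5406 0.0568 0.2561] rot [ 3.14  -0.004  1.613] t 2.37 open 0.0921 F [-1.   4.8  0.2] q [-0.04  0.35  1.42  0.    1.36 -0.08]
turn -0.0021 rows 1 | tool shift after turn [0.0834 0.0093 0.0961] rows 4 | per 8: [0.0104 0.0012 0.012 ]
```

Emit:
step_arm(
  moves=[
    [[0.02,0.002,0.02,0],[0.02,0.002,0.02,0],[0.02,0.002,0.02,0],[0.023,0.003,0.02,0],[0,0,0.016,0],[0,0,0.02,0],[0,0,0.02,0],[0,0,0,0]],
  ],
  hand=0.6,
  force=20,
)

```text
time: 3.03
tool_pos: [0.5409, 0.1327, 0.1167]
tool_rot: [-3.134, 0.001, 1.61]
contact_force: [-1.7, -1.0, -0.1]
opening: 0.0553
```

```bash
python3 -c "
from h import *
go(.546,.1412,.096,np.pi/2+.043);c=snap('wrist','w2.png');snap('scene','s2.png');crop('s2.png',215,85,200,150,4,'s2a.png')"
```

```text
pos [0.5409 0.1327 0.1167] rot [-3.134e+00  1.000e-03  1.610e+00] t 3.03 open 0.0553 F [-1.7 -1.  -0.1] q [ 0.1   0.51  1.58 -0.    1.06  0.06]
turn -0.0036 rows 1 | tool shift after turn [0.0083 0.0055 0.0207] rows 1 | per 8: [0.001  0.0007 0.0026]
```

View pics/w2.png

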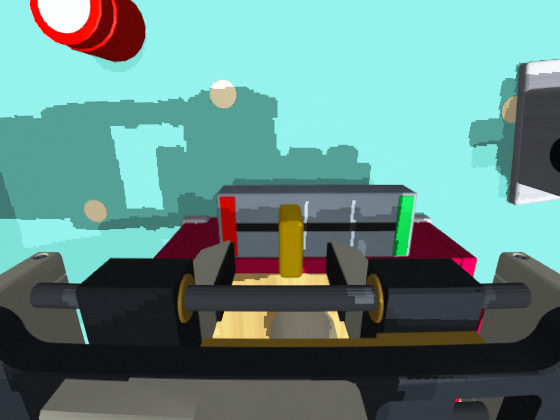

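View pics/s2a.png

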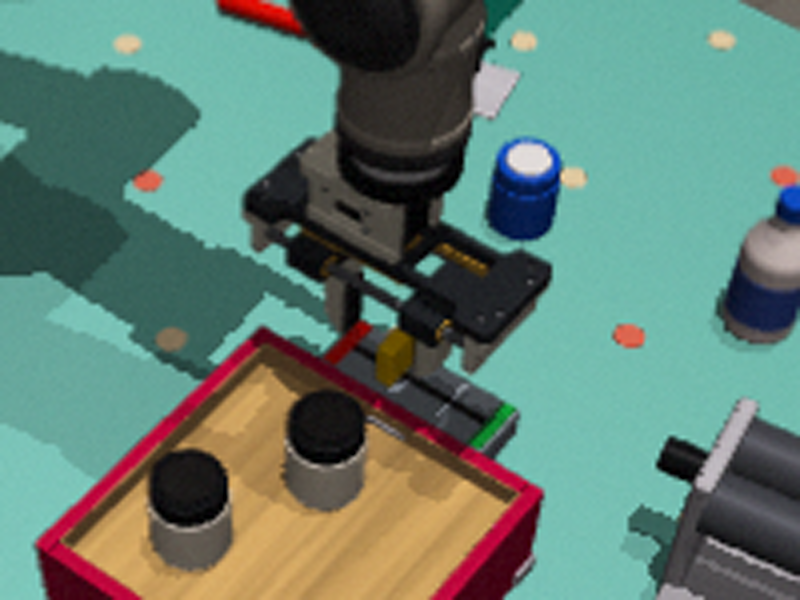

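Emit:
step_arm(
  moves=[
    [[0.006,0.003,0.01,0],[0,0,0.012,0],[0,0,0,0],[0,0,0,0]],
  ],
)

```text
time: 3.47
tool_pos: [0.5464, 0.1392, 0.099]
tool_rot: [3.141, 0.0, 1.61]
contact_force: [1.0, 0.3, -0.2]
opening: 0.0549
```

Emit:
step_arm(
  moves=[
    [[0.002,0,0.003,0],[0,0,0,0],[0,0,0,0],[0,0,0,0],[0,0,0,0]],
  ],
  hand=0.0,
  force=15,
)

```text
time: 3.88
tool_pos: [0.5464, 0.1409, 0.096]
tool_rot: [3.141, 0.0, 1.61]
contact_force: [-0.5, -0.3, -0.0]
opening: 0.0268
```

Emit:
step_arm(
  moves=[
    [[0,0,0,0],[0,0,0,0],[0,0,0,0],[0,0,0,0]],
  ],
)

```text
time: 4.22
tool_pos: [0.5463, 0.1409, 0.0959]
tool_rot: [3.141, 0.0, 1.61]
contact_force: [-0.2, 0.1, 1.1]
opening: 0.0138
```

Emit:
step_arm(
  moves=[
    [[0,0.006,0,0],[0,0.008,0,0],[0,0.008,0,0],[0,0.008,0,0],[0,0.008,0,0],[0,0.005,0,0],[0,0.003,0,0],[0,0,0,0]],
  ],
)

```text
time: 4.88
tool_pos: [0.5935, 0.143, 0.0958]
tool_rot: [3.139, -0.0, 1.61]
contact_force: [2.2, 3.1, 1.9]
opening: 0.0137
```

Emit:
step_arm(
  moves=[
    [[0,0.002,0,0],[0,0.002,0,0],[0,0,0,0],[0,0,0,0]],
  ],
)

```text
time: 5.22
tool_pos: [0.5948, 0.1431, 0.0958]
tool_rot: [-3.139, -0.0, 1.61]
contact_force: [-5.8, 2.3, 6.9]
opening: 0.014
```

Emit:
step_arm(
  moves=[
    [[0,0,0,0],[0,0,0,0],[0,0,0,0],[0,0,-0.03,0],[0,0,-0.035,0],[0,0,-0.035,0]],
  ],
  hand=0.5,
)

```text
time: 5.72
tool_pos: [0.5957, 0.1425, 0.1958]
tool_rot: [-3.139, 0.001, 1.609]
contact_force: [1.5, -0.1, 0.1]
opening: 0.0451
```

Emit:
step_arm(
  moves=[
    [[0,0,0,0.12],[0,0,0,0.12],[0,0,0,0.12],[0,0,0,0.12],[0,0,0,0.12],[0,0,0,0.12],[0,0,0,0.12],[0,0,0,0.12]],
  ],
  hand=0.8,
)

```text
time: 6.38
tool_pos: [0.5962, 0.1425, 0.1953]
tool_rot: [3.141, 0.0, 0.643]
contact_force: [0.2, -0.4, 0.5]
opening: 0.0735
```

Emit:
step_arm(
  moves=[
    [[0,0,0,0.12],[0,0,0,0.12],[0,0,0,0.12],[0,0,0,0.12],[0,0,0,0.08],[0,0,0,0]],
  ],
)

```text
time: 6.88
tool_pos: [0.5962, 0.1426, 0.1954]
tool_rot: [3.141, 0.0, 0.087]
contact_force: [0.5, 0.0, 0.3]
opening: 0.0732
```

```bash
python3 -c "
from h import *
go(.5615,.047,.185,.09)
snap('wrist','w3.png');snap('scene','s3.png');crop('s3.png',215,115,160,170,3.5,'s3a.png')"
```

```text
pos [0.5962 0.1426 0.1954] rot [3.141 0.    0.087] t 6.88 open 0.0732 F [0.5 0.  0.3] q [ 0.11  0.53  1.31 -0.    1.3   1.59]
turn -0.0034 rows 1 | tool shift after turn [-0.0432  0.0921  0.0104] rows 3 | per 8: [-0.0054  0.0115  0.0013]
```

View pics/s3a.png

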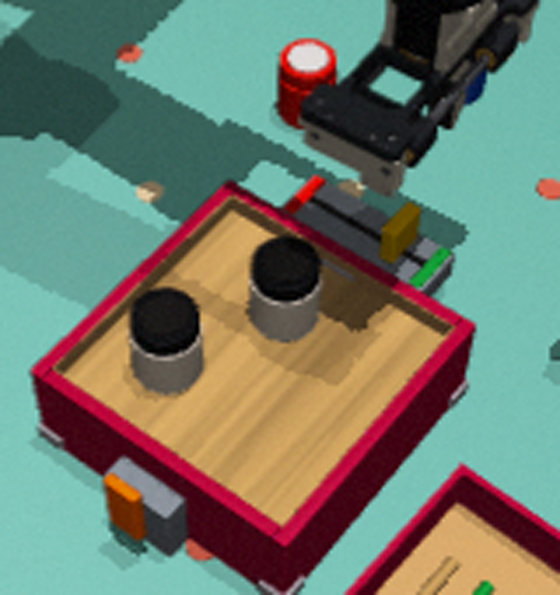

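View pics/w3.png

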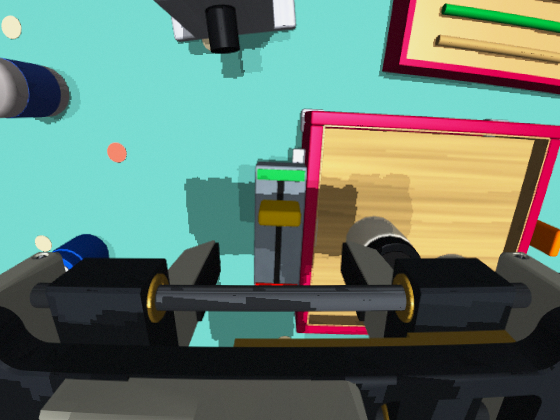

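Emit:
step_arm(
  moves=[
    [[-0.011,0.023,0,0],[-0.011,0.023,0,0],[-0.011,0.023,0,0],[-0.01,0.023,0,0],[0,0,0.02,0],[0,0,0.02,0],[0,0,0,0],[0,0,0,0]],
  ],
)

```text
time: 7.65
tool_pos: [0.5611, 0.0473, 0.1552]
tool_rot: [-3.141, 0.002, 0.091]
contact_force: [0.5, -0.2, 0.3]
opening: 0.0735
```

```bash
python3 -c "
from h import *
go(.5615,.047,.105,.09)
snap('wrist','w4.png');snap('scene','s4.png');crop('s4.png',215,115,160,170,3.5,'s4a.png')"
```

```text
pos [0.5611 0.0473 0.1552] rot [-3.141e+00  2.000e-03  9.100e-02] t 7.65 open 0.0735 F [ 0.5 -0.2  0.3] q [-0.05  0.48  1.52 -0.    1.15  1.43]
turn 0.0012 rows 1 | tool shift after turn [0.0004 0.0003 0.0502] rows 2 | per 8: [0.     0.     0.0063]
```

View pics/s4a.png

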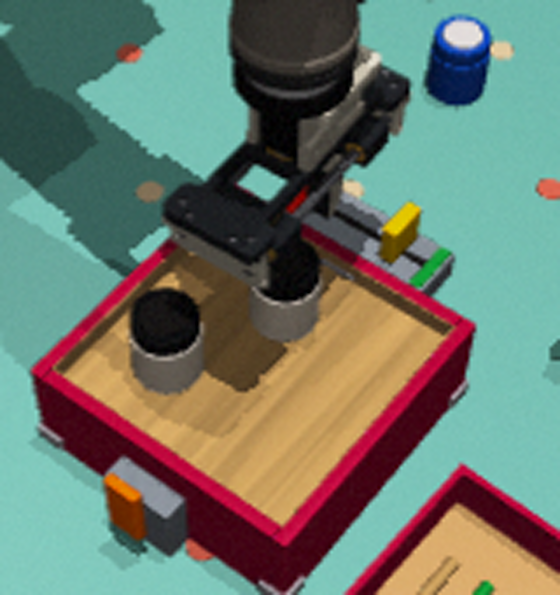

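View pics/w4.png

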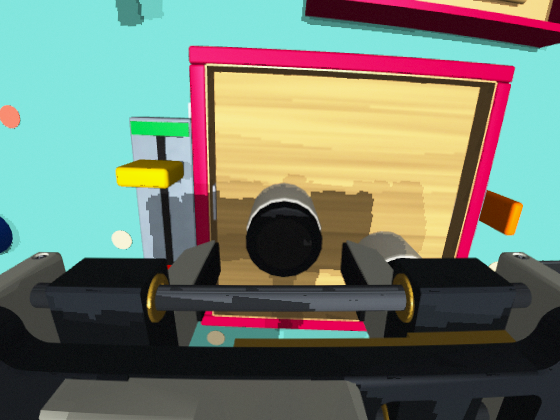

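Emit:
step_arm(
  moves=[
    [[0,0,0.02,0],[0,0,0.02,0],[0,0,0.01,0],[0,0,0,0],[0,0,0,0]],
  ],
)

```text
time: 8.17
tool_pos: [0.562, 0.0476, 0.1063]
tool_rot: [3.141, -0.0, 0.09]
contact_force: [0.3, -0.1, 0.4]
opening: 0.0736
```

Emit:
step_arm(
  moves=[
    [[0,0,0,0],[0,0,0,0],[0,0,0,0],[0,0,0,0],[0,0,0,0],[0,0,0,0]],
  ],
  hand=0.4,
  force=12,
)

```text
time: 8.67
tool_pos: [0.5621, 0.0473, 0.1062]
tool_rot: [3.141, -0.001, 0.09]
contact_force: [1.1, -1.1, 0.5]
opening: 0.0536
```

Emit:
step_arm(
  moves=[
    [[0,0,-0.02,0],[0,0,-0.03,0],[0,0,-0.04,0],[0,0,-0.02,0],[0,0,0,0]],
  ],
)

```text
time: 9.08
tool_pos: [0.5639, 0.0474, 0.221]
tool_rot: [3.14, -0.009, 0.09]
contact_force: [1.7, -0.7, -0.5]
opening: 0.0538
```

```bash
python3 -c "
from h import *
go(.345,-.324,.215,.09)
"
```

```text
pos [0.5639 0.0474 0.221 ] rot [ 3.14  -0.009  0.09 ] t 9.08 open 0.0538 F [ 1.7 -0.7 -0.5] q [-0.05  0.42  1.43  0.    1.29  1.43]
turn -0.0001 rows 1 | tool shift after turn [-0.2514  0.3503  0.006 ] rows 11 | per 8: [-0.0314  0.0438  0.0008]
```

Emit:
step_arm(
  moves=[
    [[-0.021,0.0292,0,0],[-0.021,0.0292,0,0],[-0.021,0.0292,0,0],[-0.021,0.0292,0,0],[-0.021,0.0292,0,0],[-0.021,0.0292,0,0],[-0.021,0.0292,0,0],[-0.021,0.0292,0,0]],
  ],
)

```text
time: 9.75
tool_pos: [0.4136, -0.2011, 0.2149]
tool_rot: [-3.14, 0.001, 0.09]
contact_force: [0.8, 0.5, -0.7]
opening: 0.0539
```

Emit:
step_arm(
  moves=[
    [[-0.021,0.0292,0,0],[-0.021,0.0292,0,0],[-0.021,0.0292,0,0],[-0.021,0.0292,0,0],[0,0,0,0],[0,0,0,0]],
  ],
)

```text
time: 10.25
tool_pos: [0.3407, -0.325, 0.2147]
tool_rot: [-3.14, 0.001, 0.086]
contact_force: [0.0, 0.3, -0.0]
opening: 0.0539
```

```bash
python3 -c "
from h import *
go(.345,-.324,.215,.09)
snap('wrist','w5.png')
"
```

```text
pos [ 0.3407 -0.325   0.2147] rot [-3.14e+00  1.00e-03  8.60e-02] t 10.25 open 0.0539 F [ 0.   0.3 -0. ] q [-0.92  0.26  1.68  0.    1.2   0.56]
turn -0.0042 rows 1 | tool shift after turn [ 0.0043 -0.0006 -0.0003] rows 1 | per 8: [ 0.0005 -0.0001 -0.    ]
```

View pics/w5.png

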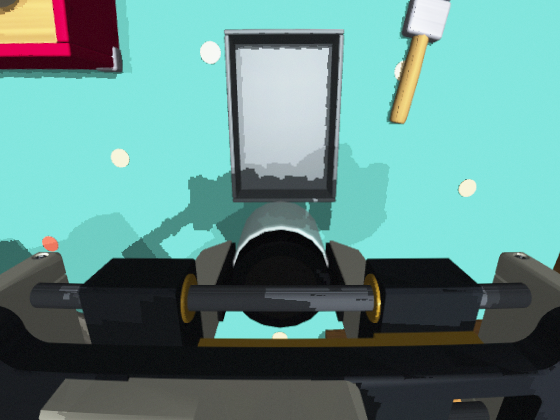

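```bash
python3 -c "
from h import *
c=load('w5.png')
cc,a=sq([at(c,*p,.05) for p in [(234,200.5),(225,30.5),(344,30.5),(336,200)]],.18,.12)
R=np.array([[np.cos(a),-np.sin(a)],[np.sin(a),np.cos(a)]])
for x in(.042,-.04): print(cc+R@[x,0])
p=cc+R@[.042,0]
go(p[0],p[1],.215,a)
"
```

```text
centre [ 0.41479618 -0.32387861] yaw 0.09179204263084524 res mm [2.05826236 1.64249317 2.33483974 1.9227134 ]
[ 0.45661936 -0.32002875]
[ 0.37496458 -0.32754514]
pos [ 0.3414 -0.3239  0.2149] rot [-3.14e+00  1.00e-03  8.80e-02] t 10.3 open 0.0537 F [ 0.4 -0.1 -0.5] q [-0.92  0.25  1.68  0.    1.21  0.56]
turn -0.004 rows 1 | tool shift after turn [ 1.151e-01  6.700e-03 -1.000e-04] rows 3 | per 8: [ 0.0144  0.0008 -0.    ]
```

Emit:
step_arm(
  moves=[
    [[0.03,0.002,0,-0.004],[0.03,0.002,0,0],[0.03,0.001,0,0],[0.025,0.001,0.02,0],[0,0,0.03,0],[0,0,0.03,0],[0,0,0.03,0],[0,0,0.02,0]],
  ],
)

```text
time: 10.97
tool_pos: [0.4569, -0.3162, 0.0825]
tool_rot: [-3.138, 0.003, 0.097]
contact_force: [-1.3, 0.8, -1.2]
opening: 0.0538
```

Emit:
step_arm(
  moves=[
    [[0,0,0.02,0],[0,0,0.012,0],[0,0,0,0],[0,0,0,0]],
  ],
)

```text
time: 11.3
tool_pos: [0.4574, -0.3178, 0.0532]
tool_rot: [-3.14, 0.001, 0.096]
contact_force: [0.5, 1.0, 0.2]
opening: 0.0538
```

Emit:
step_arm(
  moves=[
    [[0,0.002,0.005,0],[0,0,0.005,0],[0,0,0,0]],
  ],
)

```text
time: 11.55
tool_pos: [0.4573, -0.3213, 0.0436]
tool_rot: [3.141, -0.0, 0.094]
contact_force: [-1.0, -0.3, -1.4]
opening: 0.0535
```

```bash
python3 -c "
from h import *
go(.457,-.32)
snap('scene','s6.png');crop('s6.png',85,190,150,140,4,'s6a.png')
"
```

```text
pos [ 0.4573 -0.3213  0.0436] rot [ 3.141 -0.     0.094] t 11.55 open 0.0535 F [-1.  -0.3 -1.4] q [-0.75  0.61  1.65 -0.    0.88  0.73]
turn 0 rows 0 | tool shift after turn [-0.0002 -0.0013 -0.    ] rows 1 | per 8: [-0.     -0.0002 -0.    ]
```

View pics/s6a.png

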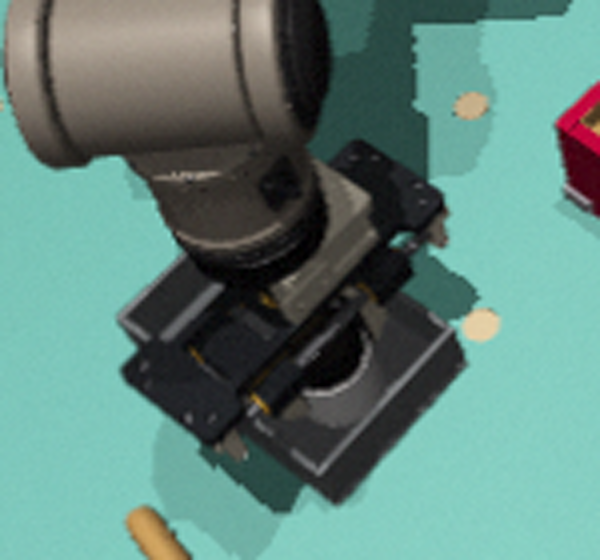

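Emit:
step_arm(
  moves=[
    [[0,0,0.003,0],[0,0,0,0],[0,0,0,0],[0,0,0,0]],
  ],
  hand=0.66,
)

```text
time: 11.93
tool_pos: [0.4573, -0.3216, 0.0409]
tool_rot: [3.141, -0.0, 0.094]
contact_force: [0.5, -0.2, 0.1]
opening: 0.0607
```

Emit:
step_arm(
  moves=[
    [[0,0,-0.02,0],[0,0,-0.03,0],[0,0,-0.04,0],[0,0,-0.04,0],[0,0,-0.02,0],[0,0,0,0]],
  ],
)

```text
time: 12.43
tool_pos: [0.4593, -0.3233, 0.1966]
tool_rot: [3.133, -0.007, 0.094]
contact_force: [0.5, 0.1, -0.1]
opening: 0.0607
```

```bash
python3 -c "
from h import *
go(.528,-.0435,.185,.09)
snap('wrist','w7.png')
"
```

```text
pos [ 0.4593 -0.3233  0.1966] rot [ 3.133 -0.007  0.094] t 12.43 open 0.0607 F [ 0.5  0.1 -0.1] q [-0.75  0.43  1.48  0.    1.22  0.73]
turn 0.0038 rows 1 | tool shift after turn [ 0.0936 -0.2725  0.0116] rows 8 | per 8: [ 0.0117 -0.0341  0.0015]
```

View pics/w7.png

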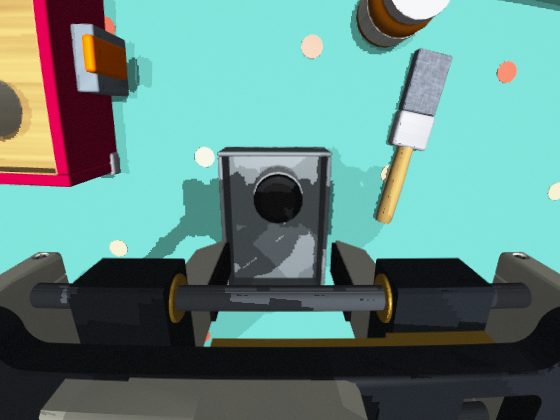

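Emit:
step_arm(
  moves=[
    [[0.0117,-0.034,0,0],[0.0117,-0.034,0,0],[0.0117,-0.034,0,0],[0.0117,-0.034,0,0],[0.0117,-0.034,0,0],[0.0117,-0.034,0,0],[0.0117,-0.034,0,0],[0.0117,-0.034,0,0]],
  ],
  hand=0.8,
)

```text
time: 13.15
tool_pos: [0.5242, -0.04, 0.1891]
tool_rot: [-3.141, 0.003, 0.094]
contact_force: [1.0, -0.6, 0.2]
opening: 0.0734
```

Emit:
step_arm(
  moves=[
    [[0,0,0,0],[0,0,0.02,0],[0,0,0.02,0],[0,0,0,0],[0,0,0,0]],
  ],
)

```text
time: 13.57
tool_pos: [0.5237, -0.042, 0.1492]
tool_rot: [-3.14, 0.004, 0.094]
contact_force: [-0.4, -0.7, -0.2]
opening: 0.0732
```

```bash
python3 -c "
from h import *
go(.5283,-.0445,.105,.09)
c=snap('wrist','w8.png')
print(proj(c,[.5283,-.0445,.139]))
"
```

```text
pos [ 0.5237 -0.042   0.1492] rot [-3.14   0.004  0.094] t 13.57 open 0.0732 F [-0.4 -0.7 -0.2] q [-0.23  0.42  1.63 -0.    1.09  1.25]
turn 0.0036 rows 1 | tool shift after turn [0.0043 0.0029 0.0442] rows 2 | per 8: [0.0005 0.0004 0.0055]
[[284.04414746 241.40707212]]
```

View pics/w8.png

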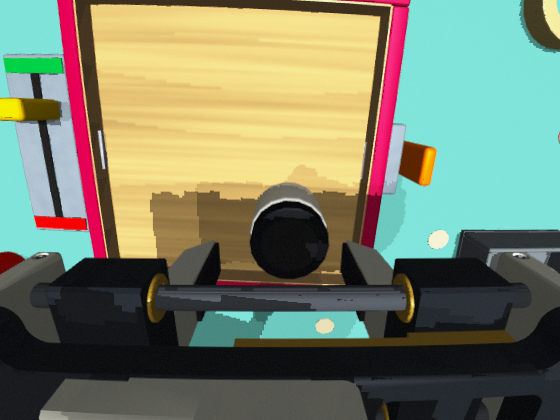

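Emit:
step_arm(
  moves=[
    [[0.004,0.004,0.01,0],[0,0,0.02,0],[0,0,0.014,0],[0,0,0,0],[0,0,0,0]],
  ],
)

```text
time: 14.03
tool_pos: [0.5294, -0.0459, 0.1066]
tool_rot: [-3.142, 0.001, 0.093]
contact_force: [0.3, 0.5, 0.8]
opening: 0.0735
```

Emit:
step_arm(
  moves=[
    [[0,0,0,0],[0,0,0,0],[0,0,0,0],[0,0,0,0],[0,0,0,0],[0,0,0,0]],
  ],
  hand=0.4,
  force=12,
)

```text
time: 14.53
tool_pos: [0.5298, -0.0457, 0.1073]
tool_rot: [3.141, -0.001, 0.094]
contact_force: [1.8, -0.6, 1.7]
opening: 0.0538
```

Emit:
step_arm(
  moves=[
    [[0,0,-0.02,0],[0,0,-0.03,0],[0,0,-0.04,0],[0,0,-0.01,0],[0,0,0,0]],
  ],
)

```text
time: 14.95
tool_pos: [0.531, -0.0458, 0.2101]
tool_rot: [3.139, -0.007, 0.094]
contact_force: [-0.0, 0.4, -0.3]
opening: 0.0534
```

```bash
python3 -c "
from h import *
go(.3765,-.327,.20,.092)
"
```

```text
pos [ 0.531  -0.0458  0.2101] rot [ 3.139 -0.007  0.094] t 14.95 open 0.0534 F [-0.   0.4 -0.3] q [-0.23  0.37  1.54  0.    1.23  1.25]
turn 0.0019 rows 1 | tool shift after turn [-0.1797  0.2658  0.0101] rows 9 | per 8: [-0.0225  0.0332  0.0013]
```

Emit:
step_arm(
  moves=[
    [[-0.018,0.0266,0,0],[-0.018,0.0266,0,0],[-0.018,0.0266,0,0],[-0.018,0.0266,0,0],[-0.018,0.0266,0,0],[-0.018,0.0266,0,0],[-0.018,0.0266,0,0],[-0.018,0.0266,0,0]],
  ],
)

```text
time: 15.62
tool_pos: [0.4042, -0.2714, 0.2049]
tool_rot: [-3.139, 0.002, 0.094]
contact_force: [0.8, -0.3, -0.8]
opening: 0.0535
```

Emit:
step_arm(
  moves=[
    [[-0.018,0.0266,0,0],[-0.018,0.0266,0,0],[0,0,0.03,0],[0,0,0.03,0],[0,0,0.03,0],[0,0,0.02,0],[0,0,0,0],[0,0,0,0]],
  ],
)

```text
time: 16.28
tool_pos: [0.3741, -0.3261, 0.0951]
tool_rot: [-3.138, 0.003, 0.094]
contact_force: [0.6, -0.4, -0.3]
opening: 0.0533
```

```bash
python3 -c "
from h import *
go(.3765,-.327,.042,.092)
c=snap('wrist','w9.png')
"
```

```text
pos [ 0.3741 -0.3261  0.0951] rot [-3.138e+00  3.000e-03  9.400e-02] t 16.28 open 0.0533 F [ 0.6 -0.4 -0.3] q [-0.87  0.44  1.78  0.    0.93  0.61]
turn 0.0018 rows 1 | tool shift after turn [0.0023 0.0011 0.0531] rows 2 | per 8: [0.0003 0.0001 0.0066]
```

View pics/w9.png

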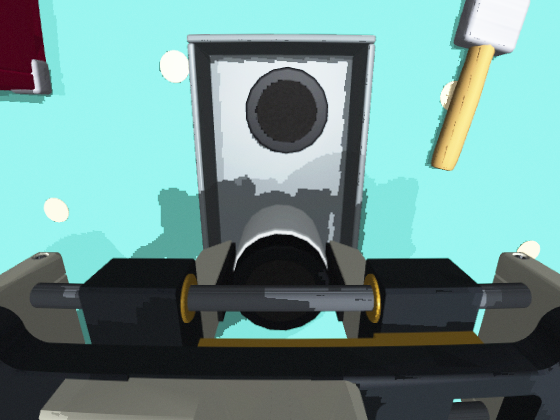

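Emit:
step_arm(
  moves=[
    [[0.002,0,0.02,0],[0,0,0.02,0],[0,0,0.015,0],[0,0,0,0],[0,0,0,0]],
  ],
)

```text
time: 16.75
tool_pos: [0.3774, -0.3273, 0.0426]
tool_rot: [3.141, -0.0, 0.094]
contact_force: [-0.0, -1.1, -0.2]
opening: 0.0536
```

Emit:
step_arm(
  moves=[
    [[0,0,0,0],[0,0,0,0],[0,0,0,0],[0,0,0,0]],
  ],
  hand=0.66,
)

```text
time: 17.08
tool_pos: [0.3774, -0.3274, 0.0426]
tool_rot: [3.14, -0.001, 0.094]
contact_force: [0.2, 0.5, 0.6]
opening: 0.0605
```

Emit:
step_arm(
  moves=[
    [[0,0,-0.02,0],[0,0,-0.03,0],[0,0,-0.04,0],[0,0,-0.04,0],[0,0,-0.04,0],[0,0,0,0]],
  ],
)

```text
time: 17.58
tool_pos: [0.3795, -0.3298, 0.22]
tool_rot: [3.129, -0.009, 0.094]
contact_force: [0.8, -0.4, 1.1]
opening: 0.061
```

```bash
python3 -c "
from h import *
snap('scene','s10.png');snap('side','sd10.png')
go(.395,.282,.20,2.1)
"
```

```text
pos [ 0.3775 -0.3276  0.2136] rot [ 3.138e+00 -3.000e-03  9.400e-02] t 17.68 open 0.0606 F [ 0.6  1.4 -1. ] q [-0.87  0.3   1.62 -0.    1.22  0.61]
turn -2.0062 rows 17 | tool shift after turn [0.5174 0.3228 0.0136] rows 16 | per 8: [0.0647 0.0404 0.0017]
```

View pics/s10.png

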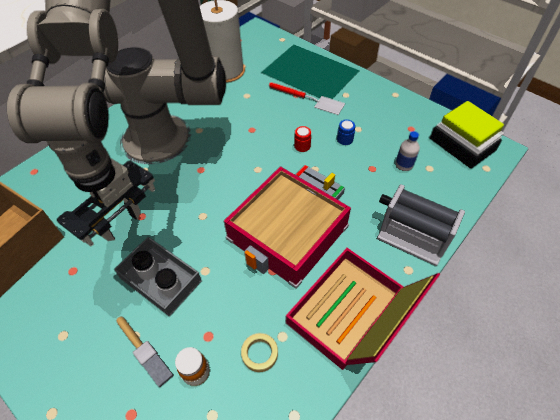

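View pics/sd10.png

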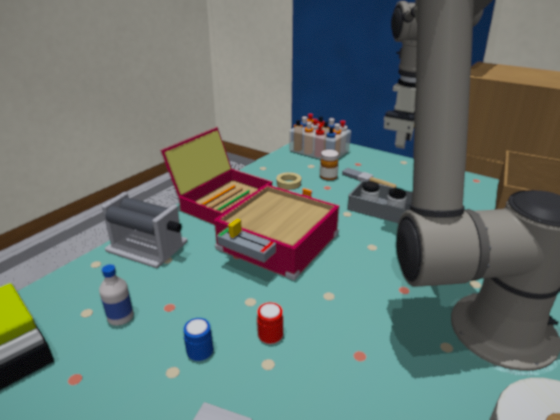

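Emit:
step_arm(
  moves=[
    [[0,0,0,-0.117],[0,0,0,-0.117],[0,0,0,-0.117],[0,0,0,-0.117],[0,0,0,-0.117],[0,0,0,-0.117],[0,0,0,-0.117],[0,0,0,-0.117]],
  ],
  hand=0.9,
)

```text
time: 18.35
tool_pos: [0.3763, -0.3262, 0.2098]
tool_rot: [-3.138, -0.001, 1.036]
contact_force: [0.0, 0.2, 0.3]
opening: 0.0826
```

Emit:
step_arm(
  moves=[
    [[0,0,0,-0.117],[0,0,0,-0.117],[0,0,0,-0.117],[0,0,0,-0.117],[0,0,0,-0.117],[0,0,0,0]],
  ],
)

```text
time: 18.85
tool_pos: [0.3763, -0.3263, 0.21]
tool_rot: [-3.139, -0.003, 1.619]
contact_force: [-0.3, 1.1, 0.6]
opening: 0.0828
```

```bash
python3 -c "
from h import *
go(.405,.20,.215,1.615)
"
```

```text
pos [ 0.3763 -0.3263  0.21  ] rot [-3.139e+00 -3.000e-03  1.619e+00] t 18.85 open 0.0828 F [-0.3  1.1  0.6] q [-0.87  0.31  1.62 -0.    1.22 -0.92]
turn 0.0039 rows 1 | tool shift after turn [ 0.5245  0.0519 -0.005 ] rows 14 | per 8: [ 0.0656  0.0065 -0.0006]
```

Emit:
step_arm(
  moves=[
    [[0.035,0.0035,0,0],[0.035,0.0035,0,0],[0.035,0.0035,0,0],[0.035,0.0035,0,0],[0.035,0.0035,0,0],[0.035,0.0035,0,0],[0.035,0.0035,0,0],[0.035,0.0035,0,0]],
  ],
)

```text
time: 19.52
tool_pos: [0.3918, -0.0443, 0.2108]
tool_rot: [-3.14, -0.001, 1.61]
contact_force: [2.1, -1.4, 0.4]
opening: 0.0825
```

Emit:
step_arm(
  moves=[
    [[0.035,0.0035,0,0],[0.035,0.0035,0,0],[0.035,0.0035,0,0],[0.035,0.0035,0,0],[0.035,0.0035,0,0],[0.035,0.0035,0,0],[0.035,0.0035,0,0],[0,0,0,0]],
  ],
)

```text
time: 20.18
tool_pos: [0.4056, 0.2045, 0.2106]
tool_rot: [-3.14, -0.002, 1.615]
contact_force: [-0.1, -0.4, 0.2]
opening: 0.0826
```

```bash
python3 -c "
from h import *
go(.395,.28,.215,1.615)
snap('wrist','w11.png')
"
```

```text
pos [0.4056 0.2045 0.2106] rot [-3.140e+00 -2.000e-03  1.615e+00] t 20.18 open 0.0826 F [-0.1 -0.4  0.2] q [0.3  0.23 1.73 0.   1.18 0.25]
turn 0.0003 rows 1 | tool shift after turn [ 0.0759 -0.0073 -0.0044] rows 2 | per 8: [ 0.0095 -0.0009 -0.0005]
```

View pics/w11.png

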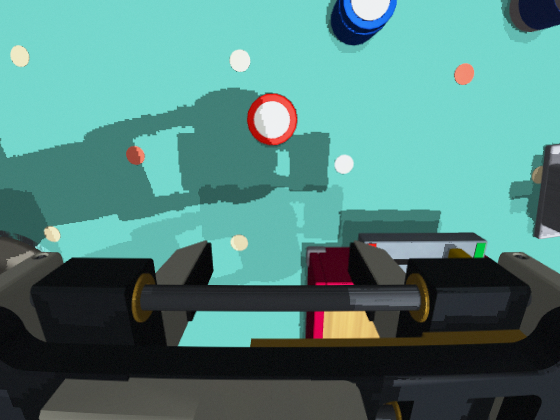

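```bash
python3 -c "
from h import *
c=load('w11.png')
print(at(c,272.5,119,.064),at(c,371,3,.064))
p=at(c,272.5,119,.064)
go(p[0],p[1],.03,1.615)
"
```

```text
[0.39377833 0.28110206 0.064     ] [0.48074397 0.38966641 0.064     ]
pos [0.4054 0.2021 0.2104] rot [-3.139  0.     1.616] t 20.23 open 0.0824 F [ 0.  -0.6  0.5] q [0.29 0.23 1.73 0.   1.18 0.25]
turn 0.0009 rows 1 | tool shift after turn [ 0.0794 -0.0082  0.1804] rows 5 | per 8: [ 0.0099 -0.001   0.0226]
```

Emit:
step_arm(
  moves=[
    [[0.02,-0.002,0.02,0],[0.02,-0.002,0.02,0],[0.02,-0.002,0.02,0],[0.019,-0.002,0.02,0],[0,0,0.02,0],[0,0,0,0],[0,0,0,0]],
  ],
)

```text
time: 20.82
tool_pos: [0.3941, 0.277, 0.1107]
tool_rot: [-3.138, 0.002, 1.612]
contact_force: [0.3, -1.0, 0.5]
opening: 0.0827
```

```bash
python3 -c "
from h import *
go(.394,.2811,.03,1.615)
c=snap('wrist','w12.png'); print(proj(c,[.394,.2811,.064]))
"
```

```text
pos [0.3941 0.277  0.1107] rot [-3.138e+00  2.000e-03  1.612e+00] t 20.82 open 0.0827 F [ 0.3 -1.   0.5] q [ 0.45  0.4   1.8  -0.    0.95  0.41]
turn -0.0025 rows 1 | tool shift after turn [0.0041 0.     0.0807] rows 3 | per 8: [0.0005 0.     0.0101]
[[281.12204701 221.34265335]]
```

View pics/w12.png

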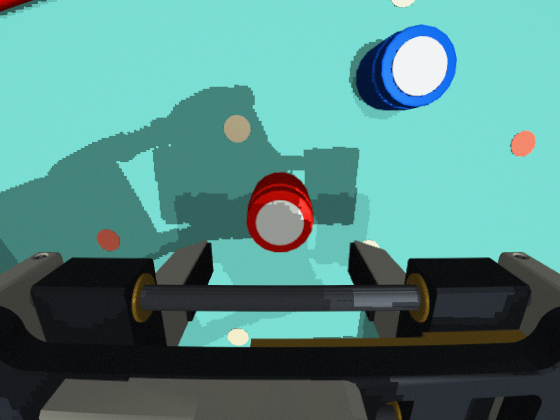

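Emit:
step_arm(
  moves=[
    [[0.003,0,0.02,0],[0,0,0.03,0],[0,0,0.02,0],[0,0,0.01,0],[0,0,0,0],[0,0,0,0]],
  ],
)

```text
time: 21.37
tool_pos: [0.3956, 0.2812, 0.0327]
tool_rot: [3.141, -0.0, 1.614]
contact_force: [-0.7, 0.1, -0.0]
opening: 0.0828
```

Emit:
step_arm(
  moves=[
    [[0,0,0,0],[0,0,0,0],[0,0,0,0],[0,0,0,0],[0,0,0,0],[0,0,0,0]],
  ],
  hand=0.4,
  force=20,
)

```text
time: 21.87
tool_pos: [0.3946, 0.2814, 0.0321]
tool_rot: [-3.142, -0.0, 1.615]
contact_force: [-3.0, 0.3, 5.4]
opening: 0.0532
```

Emit:
step_arm(
  moves=[
    [[0,0,-0.02,0],[0,0,-0.03,0],[0,0,-0.04,0],[0,0,-0.04,0],[0,0,-0.02,0],[0,0,0,0],[0,0,0,0]],
  ],
)

```text
time: 22.45
tool_pos: [0.395, 0.2814, 0.1821]
tool_rot: [3.14, -0.001, 1.615]
contact_force: [-1.0, 0.4, -2.4]
opening: 0.0536
```

```bash
python3 -c "
from h import *
R=np.array([[np.cos(.044),-np.sin(.044)],[np.sin(.044),np.cos(.044)]]);cc=np.array([.5715,-.0012])
for q in ((-.038,-.03),(.042,.03)): print(cc+R@q)
p=cc+R@(-.038,-.03)
go(p[0],p[1],.18,1.615)
"
```

```text
[ 0.53485635 -0.03284243]
[0.61213978 0.03061837]
pos [0.395  0.2814 0.1821] rot [ 3.140e+00 -1.000e-03  1.615e+00] t 22.45 open 0.0536 F [-1.   0.4 -2.4] q [ 0.46  0.31  1.7  -0.    1.13  0.42]
turn -0.0001 rows 1 | tool shift after turn [-0.3202  0.1259  0.0021] rows 9 | per 8: [-0.04    0.0157  0.0003]
```

Emit:
step_arm(
  moves=[
    [[-0.032,0.0126,0,0],[-0.032,0.0126,0,0],[-0.032,0.0126,0,0],[-0.032,0.0126,0,0],[-0.032,0.0126,0,0],[-0.032,0.0126,0,0],[-0.032,0.0126,0,0],[-0.032,0.0126,0,0]],
  ],
)

```text
time: 23.12
tool_pos: [0.5058, 0.0284, 0.1791]
tool_rot: [-3.137, -0.001, 1.615]
contact_force: [1.2, 0.4, -2.5]
opening: 0.0535
```

Emit:
step_arm(
  moves=[
    [[-0.032,0.0126,0,0],[-0.032,0.0126,0,0],[0,0,0.02,0],[0,0,0.02,0],[0,0,0.02,0],[0,0,0,0],[0,0,0,0]],
  ],
)

```text
time: 23.7
tool_pos: [0.533, -0.0325, 0.1192]
tool_rot: [-3.136, -0.001, 1.615]
contact_force: [0.3, -0.7, -2.7]
opening: 0.0534
```

```bash
python3 -c "
from h import *
snap('scene','s13.png');crop('s13.png',215,115,160,170,3.5,'s13a.png')
go(.535,-.033,.108,1.615)
"
```

```text
pos [ 0.5342 -0.0326  0.1208] rot [-3.139e+00 -1.000e-03  1.615e+00] t 23.75 open 0.0533 F [-0.4  0.1 -1.7] q [-0.2   0.47  1.64 -0.    1.03 -0.25]
turn -0.0001 rows 1 | tool shift after turn [-0.0004  0.0008  0.0128] rows 1 | per 8: [-0.0001  0.0001  0.0016]
```

View pics/s13a.png

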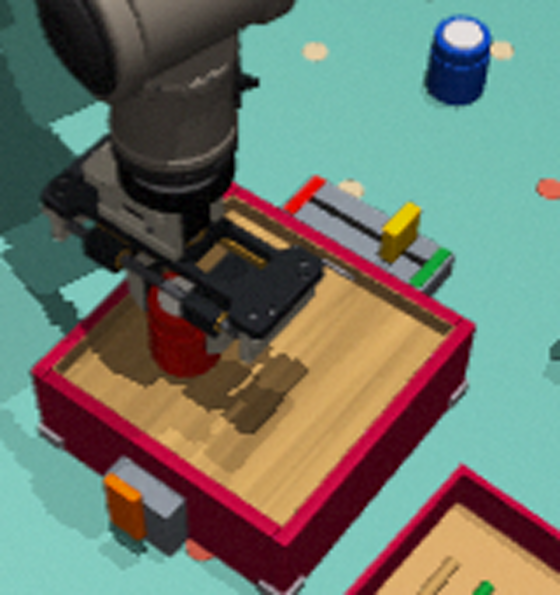

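Emit:
step_arm(
  moves=[
    [[0,0,0.007,0],[0,0,0.006,0],[0,0,0,0],[0,0,0,0]],
  ],
)

```text
time: 24.08
tool_pos: [0.5346, -0.0327, 0.1087]
tool_rot: [-3.141, 0.0, 1.615]
contact_force: [-1.3, -0.9, -2.2]
opening: 0.0534
```

Emit:
step_arm(
  moves=[
    [[0,0,0,0],[0,0,0,0],[0,0,0,0],[0,0,0,0]],
  ],
  hand=0.75,
)

```text
time: 24.42
tool_pos: [0.535, -0.0329, 0.1092]
tool_rot: [3.141, 0.0, 1.615]
contact_force: [0.0, -0.2, -0.1]
opening: 0.0683
```

Emit:
step_arm(
  moves=[
    [[0,0,-0.02,0],[0,0,-0.03,0],[0,0,-0.04,0],[0,0,-0.02,0],[0,0,0,0],[0,0,0,0]],
  ],
)

```text
time: 24.92
tool_pos: [0.5353, -0.0329, 0.22]
tool_rot: [3.138, 0.001, 1.615]
contact_force: [-0.0, 0.7, -1.1]
opening: 0.0691
```

```bash
python3 -c "
from h import *
snap('scene','s14.png');snap('wrist','w14.png')
go(.488,.31,.215,1.615)
"
```

```text
pos [ 0.5341 -0.0327  0.2177] rot [-3.14  -0.     1.615] t 25.02 open 0.0685 F [-0.2 -0.3  0.5] q [-0.2   0.37  1.51 -0.    1.26 -0.25]
turn -0.0002 rows 1 | tool shift after turn [ 0.3444 -0.0309  0.0027] rows 9 | per 8: [ 0.043  -0.0039  0.0003]
```

View pics/s14.png

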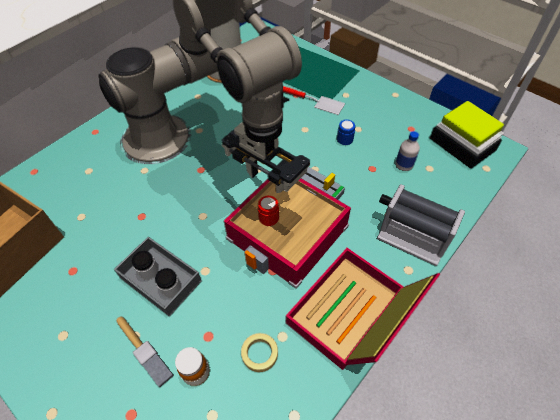

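View pics/w14.png

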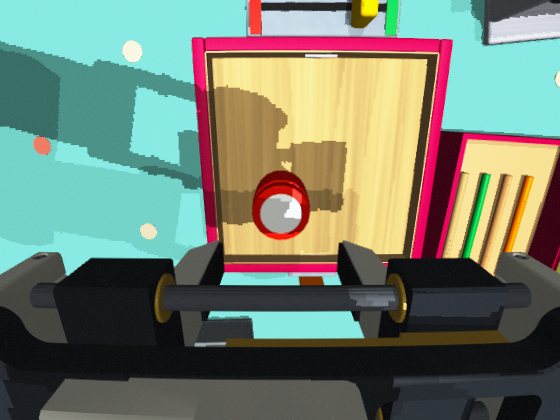

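Emit:
step_arm(
  moves=[
    [[0.0344,-0.0031,0,0],[0.0344,-0.0031,0,0],[0.0344,-0.0031,0,0],[0.0344,-0.0031,0,0],[0.0344,-0.0031,0,0],[0.0344,-0.0031,0,0],[0.0344,-0.0031,0,0],[0.0344,-0.0031,0,0]],
  ],
  hand=0.9,
)

```text
time: 25.68
tool_pos: [0.4966, 0.2424, 0.2169]
tool_rot: [-3.138, 0.001, 1.615]
contact_force: [0.1, 0.3, 0.6]
opening: 0.0827
```

Emit:
step_arm(
  moves=[
    [[0.0344,-0.0031,0,0],[0.0344,-0.0031,0,0],[0,0,0,0],[0,0,0,0]],
  ],
)

```text
time: 26.02
tool_pos: [0.4873, 0.3107, 0.2166]
tool_rot: [-3.138, 0.002, 1.618]
contact_force: [0.4, -0.1, -0.7]
opening: 0.0826
```

```bash
python3 -c "
from h import *
snap('wrist','w15.png')
go(.482,.391,.11,1.615)
"
```

```text
pos [0.4878 0.3095 0.2169] rot [-3.139e+00  2.000e-03  1.616e+00] t 26.07 open 0.0826 F [ 0.6 -0.9  0.3] q [ 0.43  0.45  1.39 -0.    1.31  0.39]
turn 0.0014 rows 1 | tool shift after turn [ 0.0817 -0.0022  0.1069] rows 4 | per 8: [ 0.0102 -0.0003  0.0134]
```

View pics/w15.png

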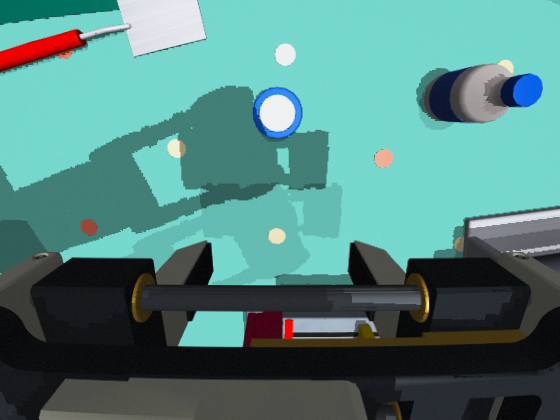

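```bash
python3 -c "
from h import *
c=load('w15.png');p=at(c,277.5,112,.064);print(p)
go(p[0],p[1],.11,1.615)
"
```

```text
[0.47967773 0.39378032 0.064     ]
pos [0.4878 0.3095 0.2169] rot [-3.139e+00  2.000e-03  1.616e+00] t 26.07 open 0.0826 F [ 0.6 -0.9  0.3] q [ 0.43  0.45  1.39 -0.    1.31  0.39]
turn 0.0014 rows 1 | tool shift after turn [ 0.0846 -0.0044  0.1069] rows 4 | per 8: [ 0.0106 -0.0005  0.0134]
```

Emit:
step_arm(
  moves=[
    [[0.021,-0.001,0.02,0],[0.021,-0.001,0.02,0],[0.021,-0.001,0.02,0],[0.0215,-0.001,0.02,0],[0,0,0.026,0],[0,0,0,0],[0,0,0,0]],
  ],
)

```text
time: 26.65
tool_pos: [0.4805, 0.3918, 0.1112]
tool_rot: [-3.138, 0.003, 1.613]
contact_force: [0.9, -0.0, 0.2]
opening: 0.0828
```

```bash
python3 -c "
from h import *
c=snap('wrist','w16.png'); print(proj(c,[.48,.3935,.064]))
go(.48,.3935,.031,1.615)
"
```

```text
[[280.57271403 224.00065315]]
pos [0.4815 0.3924 0.1129] rot [-3.141e+00  1.000e-03  1.613e+00] t 26.7 open 0.0821 F [-0.1  0.5  0.9] q [ 0.56  0.62  1.39 -0.    1.13  0.52]
turn -0.0018 rows 1 | tool shift after turn [ 0.0012 -0.0014  0.0819] rows 3 | per 8: [ 0.0001 -0.0002  0.0102]
```

View pics/w16.png

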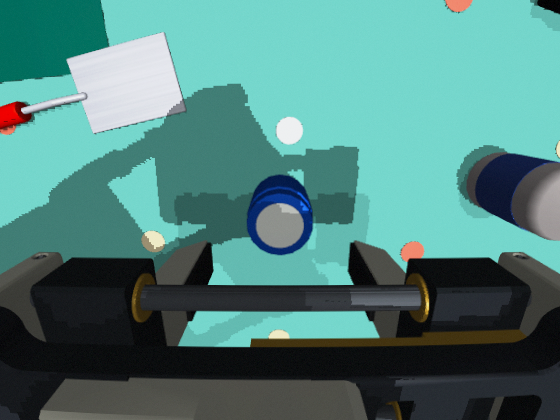

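Lid at (280,223), matching the prediction. Descend and grip.

Emit:
step_arm(
  moves=[
    [[0.001,-0.001,0.02,0],[0,0,0.03,0],[0,0,0.02,0],[0,0,0.011,0],[0,0,0,0],[0,0,0,0]],
  ],
)

```text
time: 27.2
tool_pos: [0.4809, 0.3945, 0.033]
tool_rot: [3.14, -0.001, 1.614]
contact_force: [-0.0, 0.1, 0.8]
opening: 0.0825
```

Emit:
step_arm(
  moves=[
    [[0,0,0,0],[0,0,0,0],[0,0,0,0],[0,0,0,0],[0,0,0,0],[0,0,0,0]],
  ],
  hand=0.4,
  force=20,
)

```text
time: 27.7
tool_pos: [0.48, 0.3949, 0.0322]
tool_rot: [3.141, -0.0, 1.615]
contact_force: [-1.0, 0.3, 4.3]
opening: 0.0536
```

Emit:
step_arm(
  moves=[
    [[0,0,-0.02,0],[0,0,-0.03,0],[0,0,-0.04,0],[0,0,-0.04,0],[0,0,-0.03,0],[0,0,0,0],[0,0,0,0]],
  ],
)

```text
time: 28.28
tool_pos: [0.4804, 0.3951, 0.1933]
tool_rot: [3.138, -0.002, 1.615]
contact_force: [-0.7, 1.0, -2.8]
opening: 0.0534
```

```bash
python3 -c "
from h import *
go(.612,.0305,.195,1.615)
snap('scene','s17.png')
c=load('w14.png');print(at(c,280,213,.139),at(c,280,213,.133))
"
```

```text
pos [0.4804 0.3951 0.1933] rot [ 3.138e+00 -2.000e-03  1.615e+00] t 28.28 open 0.0534 F [-0.7  1.  -2.8] q [ 0.57  0.54  1.29 -0.    1.3   0.52]
turn -0.0001 rows 1 | tool shift after turn [-0.3701  0.1154 -0.0017] rows 10 | per 8: [-0.0463  0.0144 -0.0002]
[ 0.5338221  -0.03326002  0.139     ] [ 0.53391066 -0.03532752  0.133     ]
```

View pics/s17.png

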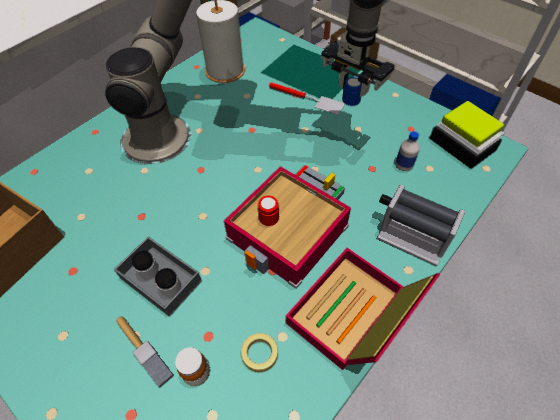

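Emit:
step_arm(
  moves=[
    [[-0.0308,0.0096,0,0],[-0.0308,0.0096,0,0],[-0.0308,0.0096,0,0],[-0.0308,0.0096,0,0],[-0.0308,0.0096,0,0],[-0.0308,0.0096,0,0],[-0.0308,0.0096,0,0],[-0.0308,0.0096,0,0]],
  ],
)

```text
time: 29.0
tool_pos: [0.5664, 0.1502, 0.1889]
tool_rot: [-3.136, 0.001, 1.615]
contact_force: [0.6, 0.4, -1.8]
opening: 0.0534
```

Emit:
step_arm(
  moves=[
    [[-0.0308,0.0096,0,0],[-0.0308,0.0096,0,0],[-0.0308,0.0096,0,0],[-0.0308,0.0096,0,0],[0,0,0.025,0],[0,0,0.025,0],[0,0,0,0],[0,0,0,0]],
  ],
)

```text
time: 29.67
tool_pos: [0.6092, 0.0306, 0.1386]
tool_rot: [-3.134, -0.001, 1.615]
contact_force: [1.0, 0.8, -1.1]
opening: 0.0532
```

```bash
python3 -c "
from h import *
snap('scene','s18.png');crop('s18.png',215,115,160,170,3.5,'s18a.png')
go(.612,.0305,.108,1.615)
"
```

```text
pos [0.6106 0.0308 0.1407] rot [-3.139 -0.     1.615] t 29.72 open 0.0537 F [ 0.6 -0.1 -2.4] q [-0.07  0.57  1.39 -0.    1.18 -0.12]
turn 0.0001 rows 1 | tool shift after turn [-0.0004  0.0014  0.0327] rows 1 | per 8: [-0.      0.0002  0.0041]
```

View pics/s18a.png

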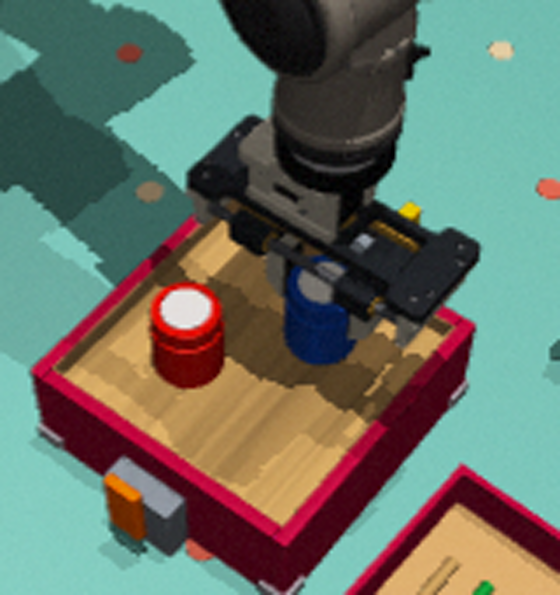

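Emit:
step_arm(
  moves=[
    [[0,0,0.02,0],[0,0,0.008,0],[0,0,0.004,0],[0,0,0.001,0],[0,0,0,0],[0,0,0,0]],
  ],
)

```text
time: 30.22
tool_pos: [0.6117, 0.0306, 0.1096]
tool_rot: [3.14, 0.0, 1.615]
contact_force: [-0.3, 0.1, -2.3]
opening: 0.0532
```

Emit:
step_arm(
  moves=[
    [[0,0,0.001,0],[0,0,0,0],[0,0,0,0],[0,0,0,0]],
  ],
  hand=0.72,
)

```text
time: 30.55
tool_pos: [0.6115, 0.0305, 0.1082]
tool_rot: [3.141, 0.0, 1.615]
contact_force: [0.1, -0.9, 0.1]
opening: 0.0658
```

Emit:
step_arm(
  moves=[
    [[0,0,-0.02,0],[0,0,-0.03,0],[0,0,-0.03,0],[0,0,0,0],[0,0,0,0]],
  ],
)

```text
time: 30.97
tool_pos: [0.6123, 0.0304, 0.1899]
tool_rot: [3.137, 0.001, 1.615]
contact_force: [0.2, -0.6, -0.8]
opening: 0.0661
```

Emit:
step_arm(
  moves=[
    [[-0.035,0,0,0],[-0.035,0,0,0],[0,0,0,0],[0,0,0,0],[0,0,0,0],[0,0,0,0],[0,0,0,0]],
  ],
  hand=0,
)

```text
time: 31.55
tool_pos: [0.6141, -0.0382, 0.1873]
tool_rot: [-3.141, -0.0, 1.616]
contact_force: [-0.6, -0.7, 0.6]
opening: 0.0242
```

```bash
python3 -c "
from h import *
snap('scene','s19.png');snap('side','sd19.png');snap('wrist','w19.png')
go(.612,.0305,.158,1.615)
"
```

```text
pos [ 0.6143 -0.0385  0.1877] rot [-3.142  0.     1.616] t 31.7 open 0.0121 F [-0.4 -0.   0.3] q [-0.19  0.54  1.32 -0.    1.28 -0.23]
turn 0.001 rows 1 | tool shift after turn [0.0691 0.0008 0.0297] rows 2 | per 8: [0.0086 0.0001 0.0037]
```

View pics/s19.png

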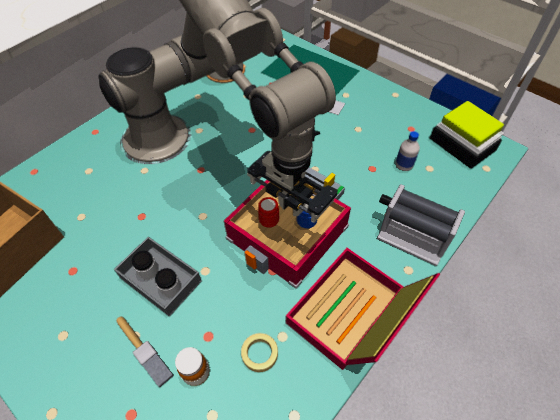

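View pics/w19.png

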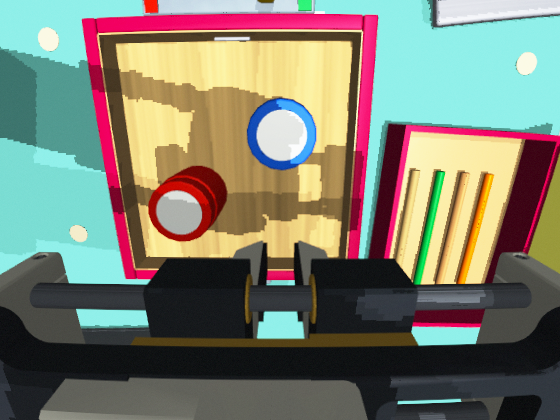

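View pics/sd19.png

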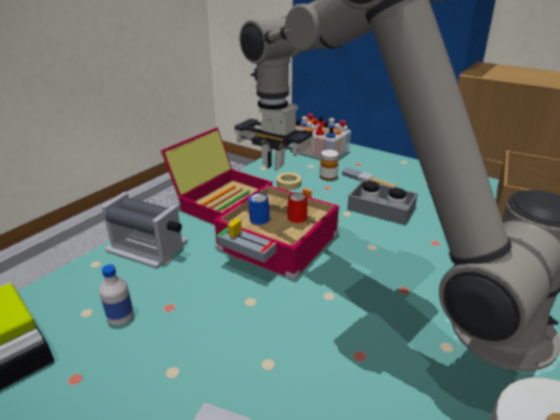

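Emit:
step_arm(
  moves=[
    [[0.023,0,0,0],[0.023,0,0,0],[0.023,0,0,0],[0,0,0.02,0],[0,0,0.015,0],[0,0,0,0],[0,0,0,0]],
  ],
  force=20,
)

```text
time: 32.28
tool_pos: [0.6109, 0.0299, 0.1523]
tool_rot: [-3.14, -0.0, 1.615]
contact_force: [-0.3, -0.7, -0.1]
opening: 0.0006
```

```bash
python3 -c "
from h import *
c=load('w19.png');print(at(c,282,133,.13))
snap('side','sd20.png');crop('sd20.png',200,120,190,170,3.5,'sd20a.png')
go(.612,.0305,.11,1.615)
"
```

```text
[0.61194675 0.0299812  0.13      ]
pos [0.6115 0.0296 0.1532] rot [3.141 0.    1.615] t 32.33 open 0.0007 F [ 0.   0.3 -0.1] q [-0.08  0.56  1.38 -0.    1.2  -0.12]
turn -0.0 rows 1 | tool shift after turn [0.0008 0.0005 0.0432] rows 2 | per 8: [0.0001 0.0001 0.0054]
```

View pics/sd20a.png

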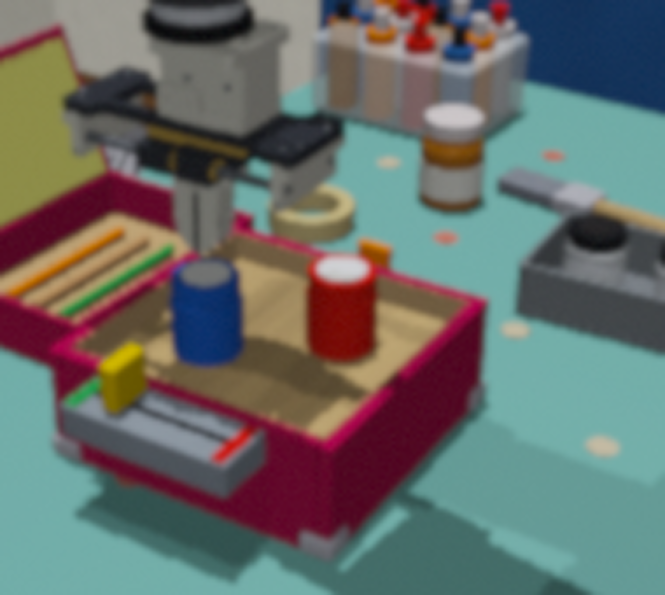

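Emit:
step_arm(
  moves=[
    [[0,0,0.006,0],[0,0,0.006,0],[0,0,0.004,0],[0,0,0.004,0],[0,0,0.004,0],[0,0,0.004,0],[0,0,0.004,0],[0,0,0,0]],
  ],
)

```text
time: 33.0
tool_pos: [0.6113, 0.0294, 0.1202]
tool_rot: [3.142, 0.0, 1.615]
contact_force: [-1.0, -0.7, 2.8]
opening: 0.0006
```

Emit:
step_arm(
  moves=[
    [[0,0,0.003,0],[0,0,0.003,0],[0,0,0.003,0],[0,0,0.003,0],[0,0,0.003,0],[0,0,0,0]],
  ],
)

```text
time: 33.5
tool_pos: [0.6115, 0.0294, 0.1074]
tool_rot: [3.14, 0.0, 1.615]
contact_force: [-4.6, -0.5, 12.0]
opening: 0.0008
```

Emit:
step_arm(
  moves=[
    [[0,0,0.003,0],[0,0,0.003,0],[0,0,0.003,0],[0,0,0.002,0],[0,0,0,0],[0,0,0,0]],
  ],
)

```text
time: 34.0
tool_pos: [0.6115, 0.0294, 0.0961]
tool_rot: [3.14, 0.0, 1.615]
contact_force: [-3.4, -0.6, 11.3]
opening: 0.0001
```

Emit:
step_arm(
  moves=[
    [[0,0,0.001,0],[0,0,0,0],[0,0,0,0]],
  ],
)

```text
time: 34.25
tool_pos: [0.6115, 0.0294, 0.0952]
tool_rot: [3.14, 0.0, 1.615]
contact_force: [-3.0, -1.0, 10.7]
opening: 0.0003
```

Emit:
step_arm(
  moves=[
    [[0,0,-0.005,0],[0,0,-0.005,0],[0,0,-0.01,0],[0,0,-0.02,0],[0,0,-0.03,0],[0,0,-0.03,0],[0,0,0,0]],
  ],
)

```text
time: 34.83
tool_pos: [0.6141, 0.0295, 0.2005]
tool_rot: [3.131, 0.001, 1.615]
contact_force: [1.4, 0.4, 1.0]
opening: 0.0003
```

```bash
python3 -c "
from h import *
snap('scene','s21.png');snap('side','sd21.png');crop('sd21.png',200,120,190,170,3.5,'sd21a.png')
snap('wrist','w21.png')
go(.596,.143,.19,1.615)
"
```

```text
pos [0.611  0.0296 0.1936] rot [-3.141  0.     1.615] t 34.98 open 0.0005 F [ 0.   0.1 -0.6] q [-0.08  0.53  1.32 -0.    1.29 -0.12]
turn -0.0002 rows 1 | tool shift after turn [ 0.114  -0.01    0.0036] rows 3 | per 8: [ 0.0142 -0.0012  0.0004]
```

View pics/sd21a.png

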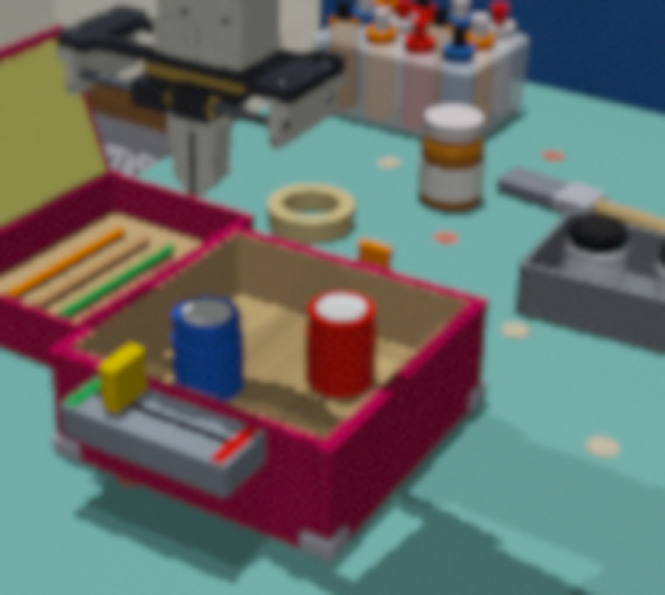

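View pics/w21.png

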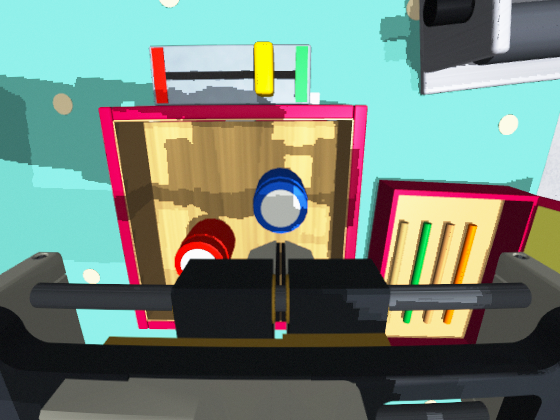

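Emit:
step_arm(
  moves=[
    [[0.038,-0.003,0,0],[0.038,-0.004,0,0],[0.037,-0.003,0,0],[0,0,0.02,0],[0,0,0.02,0],[0,0,0.01,0],[0,0,0,0],[0,0,0,0]],
  ],
  hand=0.5,
)

```text
time: 35.65
tool_pos: [0.5959, 0.1416, 0.1427]
tool_rot: [-3.139, 0.0, 1.614]
contact_force: [-0.1, -0.5, 0.3]
opening: 0.0445
```

```bash
python3 -c "
from h import *
go(.5955,.142,.096,1.615)
c=snap('wrist','w22.png');print(proj(c,[.5955,.142,.126]))
"
```

```text
pos [0.5959 0.1416 0.1427] rot [-3.139  0.     1.614] t 35.65 open 0.0445 F [-0.1 -0.5  0.3] q [ 0.11  0.57  1.39 -0.    1.18  0.06]
turn -0.0008 rows 1 | tool shift after turn [ 0.0004 -0.0004  0.0467] rows 2 | per 8: [ 0.0001 -0.      0.0058]
[[280.53174976 242.63167754]]
```

View pics/w22.png

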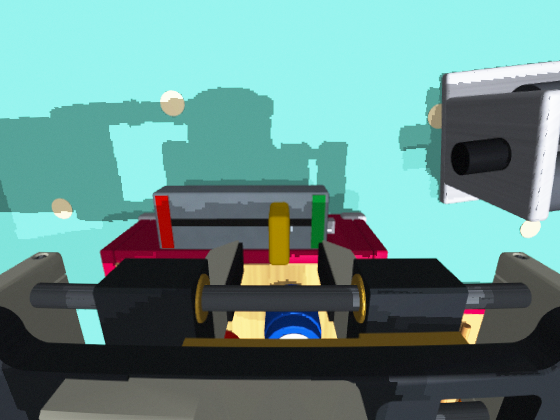

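Emit:
step_arm(
  moves=[
    [[0,0,0.02,0],[0,0,0.02,0],[0,0,0.007,0],[0,0,0,0],[0,0,0,0]],
  ],
)

```text
time: 36.12
tool_pos: [0.5969, 0.1417, 0.0976]
tool_rot: [3.141, 0.0, 1.614]
contact_force: [0.1, 0.6, 0.2]
opening: 0.0458
```

Emit:
step_arm(
  moves=[
    [[0,0,0,0],[0,0,0,0],[0,0,0,0],[0,0,0,0],[0,0,0,0],[0,0,0,0],[0,0,0,0]],
  ],
  hand=0,
  force=15,
)

```text
time: 36.7
tool_pos: [0.5949, 0.142, 0.097]
tool_rot: [-3.139, 0.0, 1.615]
contact_force: [-6.1, 0.4, 4.9]
opening: 0.0141
```

Emit:
step_arm(
  moves=[
    [[0,-0.006,0,0],[0,-0.008,0,0],[0,-0.008,0,0],[0,-0.008,0,0],[0,-0.008,0,0],[0,-0.008,0,0],[0,-0.006,0,0],[0,0,0,0]],
  ],
)

```text
time: 37.37
tool_pos: [0.5427, 0.1396, 0.097]
tool_rot: [-3.14, 0.0, 1.615]
contact_force: [-1.7, -0.4, 4.7]
opening: 0.0138
```

Moved 52 mm; 8 more to the stop.

Emit:
step_arm(
  moves=[
    [[0,-0.004,0,0],[0,-0.003,0,0],[0,-0.002,0,0],[0,-0.002,0,0],[0,0,0,0],[0,0,0,0]],
  ],
)

```text
time: 37.87
tool_pos: [0.5348, 0.1392, 0.097]
tool_rot: [3.138, -0.0, 1.615]
contact_force: [5.4, -0.4, 2.4]
opening: 0.0136
```

Emit:
step_arm(
  moves=[
    [[0,-0.002,0,0],[0,0,0,0],[0,0,0,0]],
  ],
)

```text
time: 38.12
tool_pos: [0.5347, 0.1392, 0.0971]
tool_rot: [3.134, -0.0, 1.614]
contact_force: [12.6, 0.5, -2.5]
opening: 0.0137
```

Emit:
step_arm(
  moves=[
    [[0,0,0,0],[0,0,0,0],[0,0,0,0],[0,0,-0.03,0],[0,0,-0.035,0],[0,0,-0.035,0],[-0.02,-0.03,-0.02,0],[-0.02,-0.03,-0.02,0]],
  ],
  hand=0.4,
)

```text
time: 38.78
tool_pos: [0.4725, 0.0967, 0.2374]
tool_rot: [-3.141, -0.0, 1.616]
contact_force: [-0.2, -0.1, 0.7]
opening: 0.0366
```

Emit:
step_arm(
  moves=[
    [[-0.02,-0.03,0,0],[-0.02,-0.03,0,0],[-0.02,-0.02,0,0],[-0.02,0,0,0],[-0.02,0,0,0],[0,0,0,0],[0,0,0,0]],
  ],
)

```text
time: 39.37
tool_pos: [0.3969, -0.0072, 0.2363]
tool_rot: [-3.14, -0.001, 1.613]
contact_force: [-0.2, 0.2, -0.6]
opening: 0.0366
```

```bash
python3 -c "
from h import *
go()
snap('scene','s23.png');crop('s23.png',215,115,160,170,3.5,'s23a.png');snap('side','sd23.png');crop('sd23.png',200,120,190,170,3.5,'sd23a.png')
"
```

```text
pos [ 0.3969 -0.0072  0.2363] rot [-3.140e+00 -1.000e-03  1.613e+00] t 39.37 open 0.0366 F [-0.2  0.2 -0.6] q [-0.21  0.1   1.82  0.    1.23 -0.25]
turn 0 rows 0 | tool shift after turn [ 0.  0. -0.] rows 0 | per 8: [ 0.  0. -0.]
```

View pics/s23.png

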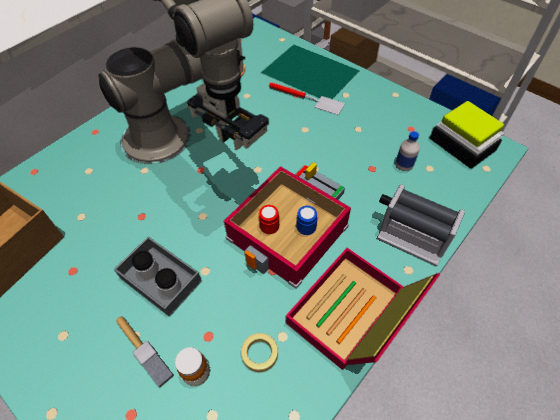

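View pics/s23a.png

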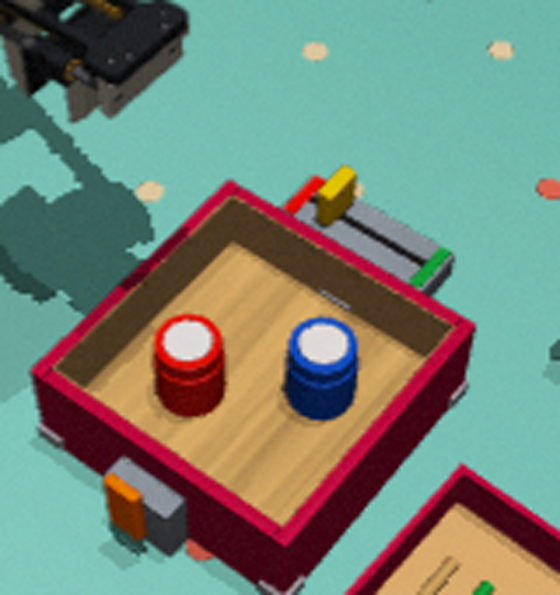

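View pics/sd23.png

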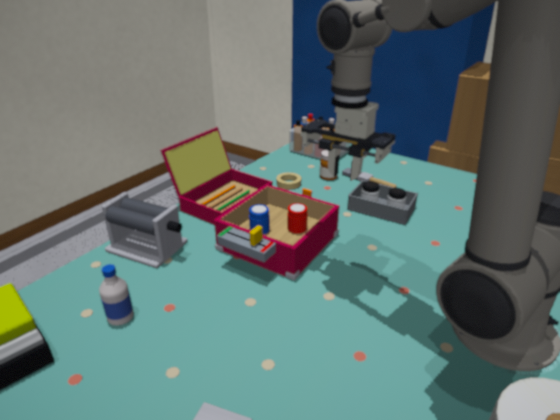

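View pics/sd23a.png

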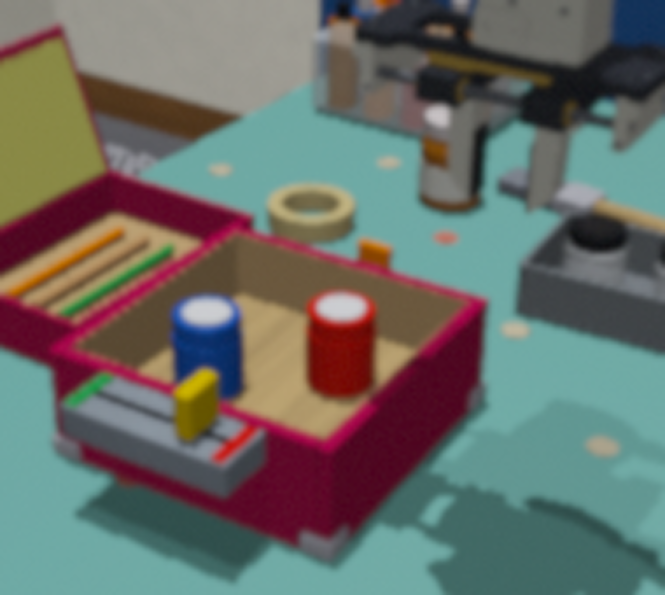

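```bash
python3 -c "
from h import *
print(robot.hand_in())
"
```

```text
the job is handed in; nothing more can be done
None
```

The carrier is packed and the job is handed in, at about 39 s on the robot's clock; the hand-in reported no verdict.

- **Lock opened:** I slid it to the end stop at the green mark.
- **Empties:** both black-lidded pots stand in the grey box.
- **Filled pots:** only red and blue were on the table; no yellow or green showed in any picture. Both stood on the raised tray before I pressed it.
- **Tray:** I pressed on the blue lid with a measured push of up to about 12 N, until the tray had sunk about 43 mm. It stayed down after the gripper lifted away.
- **Lock closed:** it travelled 60 mm back and met the end stop at 12.6 N.

The last scene and side pictures show both pots upright on the lowered tray, the lock at the red end, the empties in the box, and the arm clear. The other things appear where they started. I saw no pot get knocked aside during the run, and none of my checks failed.

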